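# Clamp a plaster piece mould in the mould vise

## Task

Get the plaster mould ready for casting: first draw the orange stop pin out of its bore and hang it upright in the open notch on the vise's side, then crank the jaw back and stand every plaster section from the ware board upright and centred between the vise jaws, broad faces towards the jaws. Finish by cranking the jaw shut until the whole row is gripped firmly against the fixed jaw, let go, and leave the other things on the bench where they are.

Things in the scene. Friction and masses are not known exactly. Their poses are not given: they have to be found in the camera images.
- vise: Fixed blue vise; origin under its base centre, at bench height. y = clamping direction, fixed jaw at +y, crank at -y. In mm: deck top z 20, x -70 to 44, y -175 to 175; fixed jaw face y 130; both jaws x -30 to 30, top z 65; boss with the pin's 13 mm bore at x 62, y 38 (26 square, top z 26); gearbox under the crank x -32 to 32, y -170 to -110, top z 90.
- fixed_jaw: Fixed steel jaw at the vise's +y end, 60 x 25 x 45 mm; origin at the centre of its underside, on the deck. Its clamping face looks to the vise's -y, 12.5 mm from the origin.
- jaw: Moving jaw, 30 mm thick; origin mid-width at deck height, on the face of its black pad when slack; slides along the vise's y. Gap = 130 mm minus the origin's y in the vise frame; starts 20 to 40, can be 8 to 180 mm. The pad is sprung: gives up to 6 mm at 8 N/mm, so 3 mm past touching is firm. A yellow lug (x 30 to 75 mm, top 38 mm above bench) meets the pin at 49 mm gap.
- crank (a joint): Crank angle (rad) about the vertical. It grows anticlockwise seen from above, which OPENS the jaw, 30 mm a turn (4.77 mm per rad); clockwise closes it. Takes several full turns. About 4 N at the knob turns it, rising by 4 N as the pad is squeezed; it stays where it is left and holds the clamping force.
- knob (a point): On the axis of the red crank knob, 135 mm above the bench: the height to grip. The knob is an upright round post 18 mm in diameter, from the crank arm's top (110 mm above the bench) to 153 mm, spinning freely on the arm, 50 mm from the crank's axis.
- crank_axis (a point): On the vertical axis of the crank, 135 mm above the bench, level with point knob.
- pin: Stop pin, upright, 80 g; origin on its axis, at its collar's underside. Below: steel shank, 10 mm diameter, 24 mm long. Above: collar, 26 mm diameter, 6 mm thick, then orange grip, 14 mm diameter, to 60 mm above the origin. Starts in the bore, collar on the boss, 26 mm above the bench; lifts straight out. While it stands there it stops the jaw from opening.
- notch (a point): Where the parked pin's origin belongs: middle of a slot between two steel prongs on the vise's +x side, level with the prongs' top (45 mm above the bench). The slot runs along the vise's x, 16 mm wide, 40 mm long, open above, below and at its +x end; the collar rests on the prongs (15 mm wide, 12 mm thick), the shank hangs between.
- ware_board: Light wooden board 260 (x) x 220 (y) x 8 mm lying fixed on the bench; origin at the centre of its underside.
- section1: Plaster mould section, an off-white block 60 (its x) x 34 (its y) x 42 mm (z) with a beige pour mark in its two broad faces (the faces across its y), about 100 g; origin at the centre of its underside, z up. All sections are alike. It starts standing upright on the ware board; None if absent in this run.
- section2: Plaster mould section, an off-white block 60 (its x) x 34 (its y) x 42 mm (z) with a beige pour mark in its two broad faces (the faces across its y), about 100 g; origin at the centre of its underside, z up. All sections are alike. It starts standing upright on the ware board; None if absent in this run.
- section3: Plaster mould section, an off-white block 60 (its x) x 34 (its y) x 42 mm (z) with a beige pour mark in its two broad faces (the faces across its y), about 100 g; origin at the centre of its underside, z up. All sections are alike. It starts standing upright on the ware board; None if absent in this run.
- section4: Plaster mould section, an off-white block 60 (its x) x 34 (its y) x 42 mm (z) with a beige pour mark in its two broad faces (the faces across its y), about 100 g; origin at the centre of its underside, z up. All sections are alike. It starts standing upright on the ware board; None if absent in this run.
- colour_jar: Bystander: green jar with a white lid, 56 mm across, 70 mm tall; origin at the centre of its underside.
- water_cup: Bystander: blue ceramic cup, 70 mm across, 75 mm tall; origin at the centre of its underside.
- brush: Bystander: brush 200 mm long lying on the bench; origin under its middle.

How it is judged (in metres and radians):
On the way, in this order (a step that is already met when the one before it is completed fails the run):
1. the stop pin hangs upright in the notch, collar on the prongs, let go (x of pin in the frame of notch between -0.02 and 0.02 m and y of pin in the frame of notch between -0.007 and 0.007 m and z of pin in the frame of notch between -0.006 and 0.006 m and angle between pin's own z axis and vertical below 0.15 rad and contact force between pin and the fingers below 0.3 N), for 0.2 s.
2. the jaw is cranked back past where the pin stood (gap over 65 mm) (y of jaw in the frame of vise below 0.065 m), for 0.1 s.
At the end, for the whole second after the job is handed in: Pin upright in the notch (20 mm along, 7 mm across the slot, 6 mm in height); every section at rest on the deck between the jaws, within 20 mm of the centre line, upright and square within 0.12 rad; both jaws press on the row with over 6 N (x of pin in the frame of notch between -0.02 and 0.02 m and y of pin in the frame of notch between -0.007 and 0.007 m and z of pin in the frame of notch between -0.006 and 0.006 m and angle between pin's own z axis and vertical below 0.15 rad and linear speed of each of pin, section1, section2, section3, section4 below 0.02 m/s and x of section1 in the frame of vise between -0.02 and 0.02 m and y of section1 in the frame of vise between -0.05 and 0.13 m and z of section1 in the frame of vise between 0.012 and 0.028 m and angle between each of section1, section2, section3, section4's own z axis and vertical below 0.12 rad and angle between the y axis of each of section1, section2, section3, section4 and the y axis of vise, either way round below 0.12 rad and x of section2 in the frame of vise between -0.02 and 0.02 m and y of section2 in the frame of vise between -0.05 and 0.13 m and z of section2 in the frame of vise between 0.012 and 0.028 m and x of section3 in the frame of vise between -0.02 and 0.02 m and y of section3 in the frame of vise between -0.05 and 0.13 m and z of section3 in the frame of vise between 0.012 and 0.028 m and x of section4 in the frame of vise between -0.02 and 0.02 m and y of section4 in the frame of vise between -0.05 and 0.13 m and z of section4 in the frame of vise between 0.012 and 0.028 m and contact force between each of jaw, fixed_jaw and anything else above 6 N); the robot touches nothing.
It fails at once if the jar is moved more than 25 mm (distance of colour_jar from where it was at the start of the episode above 0.025 m).
It fails at once if the cup is moved more than 25 mm (distance of water_cup from where it was at the start of the episode above 0.025 m).
It fails at once if the brush is moved more than 25 mm (distance of brush from where it was at the start of the episode above 0.025 m).
Of section1, section2, section3, section4 only 2 to 4 are there at a start; the rules pass over those that are not, and their reading is None.
At some moment in a run one of section1, section2, section3, section4 may be knocked a few centimetres aside while the robot is not near it.
It also fails if it takes over 210 s, if anything falls off the work surface, if the arm or the gripper's body presses on something with over 40 N, if the wrist force passes 120 N, or if a joint passes its speed limit or range.

## Robot

A 6-joint arm with a two-finger parallel gripper is mounted at the origin on the work surface. World frame = base frame: x ahead of the robot, y to its left, z up, the work surface at z = 0. Lengths are in mm, angles in rad, forces in N, time in s.
With the tool pointing down it reaches from about 325 to 750 mm from the base axis. Payload 7.6 kg.
Tool frame: the origin (TCP) lies at the very end of the fingers, on their centre line; the grasp point (between the pads) lies 19 mm behind it; z points along the fingers, y is the direction in which the jaws open and shut (so a half turn about z gives the same grasp; the last joint's range is limited). The gripper opens to 85 mm and grips with 20 to 120 N. Pads are 22 mm wide; open, the fingers measure 114 mm over their backs; the gripper's body (76 mm by 85 mm) begins 54 mm behind the grasp point. The pads swing forward as they close: fully open they stand 13 mm farther back than shut.
Start: joints at [1.137, 0.052, 1.401, -0, 1.689, -0.07], TCP at [186.795, 490.666, 231.323] pointing down, gripper open.
Joint ranges: [-2.9, 2.9], [-0.91, 2.17], [0.12, 2.37], [-1.06, 4.2], [0.26, 2.73], [-2.93, 2.93]. Speed limits (rad/s): [2.57, 2.57, 3.01, 3.14, 3.14, 3.14].

## Interface

Orientations are given as a rotation vector (axis times angle).
In Python, from workcell import manip gives the robot as it stands.
- The arm moves only by the tool arm_command, never from a script. Its argument "commands" is a list of rows, each a list of 3 entries, a list of its own where there are three numbers: the shift along the tool's x, y, z in cm, then the turn, a rotation vector about the tool's x, y, z in rad, then the finger opening in cm, from 0 to 8.54. A call has 1 to 12 rows; each row shifts and turns the pose as measured when the row begins, along the tool's axes as they then stand; what a row does not reach is not made up. A row lasts 1/12 s, in which the tool goes at most 41.7 mm and 7.16 degrees, less where a joint would pass 70% of its speed; a pose out of reach is approached as far as the arm can. A call with a gripper value outside its range is refused whole. The fingers move at their own pace and stop on an object; the grip force is fixed at half the most. Time passes only in rows, so rows that do not move let the fingers close. It gives the time, the measured TCP pose, the force and the opening at its end, in the units of the state.
- manip.observe(): the state, without advancing time (a new reading comes with each control period).
- manip.capture(name): name is "scene" or "side" or "wrist"; returns the picture (420x560x3 uint8, red, green, blue); there is no depth.
- manip.camera_params(name): a dict with "fx", "fy", "cx", "cy" (pixels), "dist_coeffs" ([k1, k2, p1, p2, k3] as OpenCV has them; the pictures are not rectified), "rvec" (rotation vector, rad) and "tvec" (3), from world to camera coordinates, as OpenCV has them; the wrist camera has in their place "hand_eye" (4x4, takes a point from camera to tool coordinates, whose origin is the TCP and whose axes are the flange's). Camera axes: x right, y down, z forward; pixel columns grow to the right and rows downward; lengths in mm; the calibration is good to about 2 mm. A picture is of the moment at which its call begins: read the wrist's pose just before it. camera_params takes no time and is no camera call.
- manip.sign_off(): hands the job in, once; it reports no verdict.
The state is a dict: "time": time; "q": joint angles; "qd": joint speeds; "joint_efforts": joint torques, N m; "position": TCP position; "orientation": TCP orientation; "force": force on the tool from outside, world axes, zero at the start; "moment": the same for the moment, N m; "grip_width": finger opening in mm.
Only numpy, scipy, OpenCV 4.12 (cv2) and the standard library are available. Lean on these libraries where they do the work, as an engineer would, in place of code of your own. Each camera call takes 0.05 s, during which the arm holds its last target.

## Working session

There is one attempt and no reset: what is moved stays moved. The work goes in short steps, Python scripts to look and compute and a tool call to move; the robot and the scene stay as the last step left them, time stands still between calls to the robot, and variables do not carry over. Pictures are saved under pics/ and viewed, and the job is handed in when it is done.

Besides the shell and the picture viewer there is one more tool, called after "Emit:" in YAML: its name, and indented under it one key for each argument. arm_command: Moves the arm, as the interface text tells. Its arguments: {"type":"object","properties":{"commands":{"type":"array"}},"required":["commands"]}

```bash
mkdir -p pics; ls; cat > h.py <<'E'
from workcell import manip
import numpy as np, cv2
def snap(n,f):
    s=manip.observe(); im=manip.capture(n); cv2.imwrite('pics/'+f,cv2.cvtColor(np.asarray(im),cv2.COLOR_RGB2BGR)); return s
def cam(n,s=None):
    p=manip.camera_params(n)
    K=np.array([[p['fx'],0,p['cx']],[0,p['fy'],p['cy']],[0,0,1.]]);d=np.array(p['dist_coeffs'],float)
    if 'rvec' in p:
        R=cv2.Rodrigues(np.array(p['rvec'],float))[0];t=np.array(p['tvec'],float)
    else:
        s=s or manip.observe()
        T=np.eye(4);T[:3,:3]=cv2.Rodrigues(np.array(s['orientation'],float))[0];T[:3,3]=s['position']
        W=T@np.array(p['hand_eye']); R=W[:3,:3].T; t=-R@W[:3,3]
    return K,d,R,t
def ray(n,uv,z,s=None):
    K,d,R,t=cam(n,s)
    x=cv2.undistortPoints(np.array(uv,float).reshape(-1,1,2),K,d).reshape(-1,2)
    D=np.c_[x,np.ones(len(x))]@R; C=-R.T@t
    l=(np.asarray(z)-C[2])/D[:,2]
    return C+D*l[:,None]
def proj(n,P,s=None):
    K,d,R,t=cam(n,s)
    return cv2.projectPoints(np.array(P,float).reshape(-1,1,3),cv2.Rodrigues(R)[0],t,K,d)[0].reshape(-1,2)
E
python3 - <<'E'
from h import *
print(manip.observe())
for n in('scene','side','wrist'):
    s=snap(n,n+'0.png'); p=manip.camera_params(n); print(p)
    if n!='wrist':
        K,d,R,t=cam(n);print(-R.T@t)
E
```

```text
pics
{'time': 0.0, 'q': array([ 1.13670756e+00,  5.28568381e-02,  1.40173521e+00, -2.96597765e-06,
        1.68857529e+00, -7.03061002e-02]), 'qd': array([ 0.00026497,  0.00139159, -0.00090547,  0.0013472 , -0.00052273,
        0.00072004]), 'joint_efforts': array([ 2.36889036e-04, -3.81663179e+01, -3.60184658e+01, -5.32807803e-05,
        6.29081434e-03,  4.11388257e-08]), 'position': array([186.65861044, 490.37993916, 230.45661733]), 'orientation': array([-5.68212585e-01, -3.08938219e+00,  2.39612209e-03]), 'force': array([ 0.13517006,  0.20378262, -0.065924  ]), 'moment': array([0.03465805, 0.01343021, 0.00322106]), 'grip_width': 85.32442856888181}
{'fx': 438.72889491063484, 'fy': 438.72889491063484, 'cx': 281.29914332880594, 'cy': 198.02623006565278, 'dist_coeffs': array([-0.0648015,  0.       ,  0.       ,  0.       ,  0.       ]), 'rvec': array([ 2.15127183,  1.10532982, -0.46708825]), 'tvec': array([-386.76522448, -244.19769493, 1543.2293694 ])}
[1253.71765799 -399.19807366  927.15137474]
{'fx': 447.38477072620486, 'fy': 447.38477072620486, 'cx': 279.3655970546636, 'cy': 201.13486285466942, 'dist_coeffs': array([-0.07679768,  0.        ,  0.        ,  0.        ,  0.        ]), 'rvec': array([ 2.37448482, -0.56654221,  0.23210458]), 'tvec': array([-511.06226787,  316.79144026,  793.10781707])}
[ 315.76300262 -476.64952711  814.65355964]
{'fx': 338.40012873210054, 'fy': 338.40012873210054, 'cx': 282.16640304936897, 'cy': 205.41734723745026, 'dist_coeffs': array([-0.07472707,  0.        ,  0.        ,  0.        ,  0.        ]), 'hand_eye': array([[ 5.21174540e-04, -9.45144345e-01, -3.26652562e-01,
         8.40923746e+01],
       [ 9.99999862e-01,  4.72537702e-04,  2.28249031e-04,
         6.37816214e-01],
       [-6.13726300e-05, -3.26652636e-01,  9.45144461e-01,
        -1.42351500e+02],
       [ 0.00000000e+00,  0.00000000e+00,  0.00000000e+00,
         1.00000000e+00]])}
```

View pics/scene0.png

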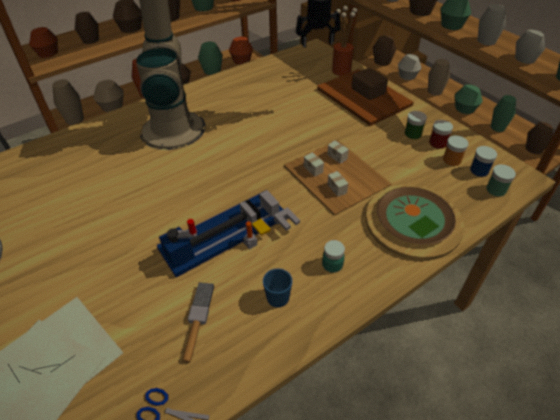

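View pics/side0.png

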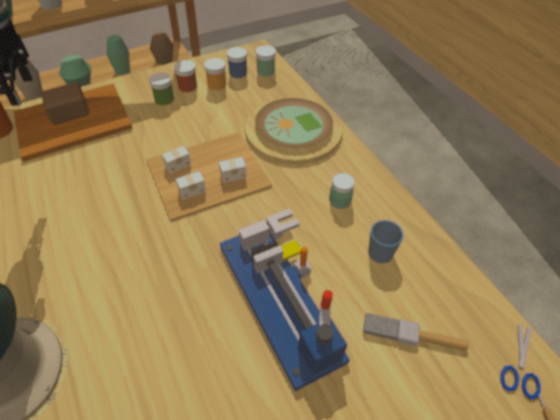

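View pics/wrist0.png

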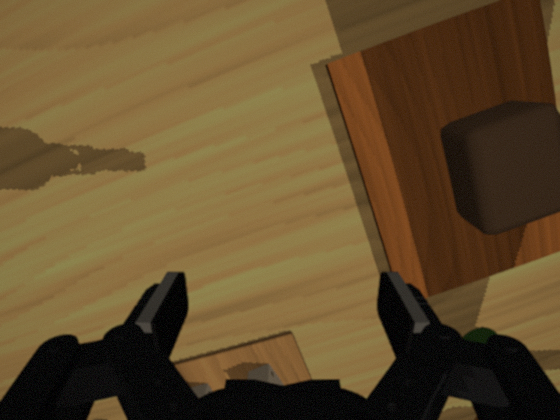

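Three sections are on the board. I'll zoom in on both fixed views.

```bash
python3 - <<'E'
import cv2
a=cv2.imread('pics/side0.png');cv2.imwrite('pics/side0v.png',cv2.resize(a[195:395,200:360],None,fx=5,fy=5,interpolation=2)[:,:][:1000:, :800][::1][:1000]) 
v=a[200:390,205:355];cv2.imwrite('pics/s0a.png',cv2.resize(v[:110],None,fx=5,fy=5,interpolation=2));cv2.imwrite('pics/s0b.png',cv2.resize(v[80:],None,fx=5,fy=5,interpolation=2))
cv2.imwrite('pics/s0c.png',cv2.resize(a[125:220,140:280],None,fx=5.5,fy=5.5,interpolation=2))
b=cv2.imread('pics/scene0.png');cv2.imwrite('pics/c0a.png',cv2.resize(b[180:280,150:305],None,fx=5,fy=5,interpolation=2))
E
```

```text
(no output)
```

View pics/s0a.png

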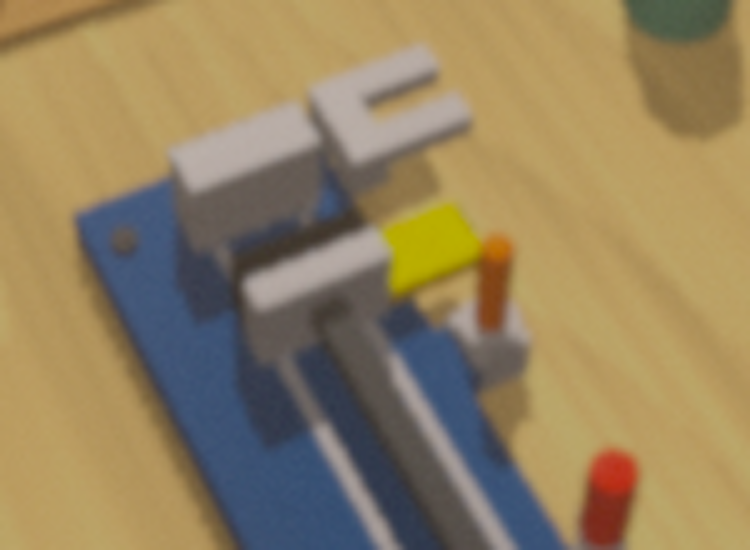

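View pics/s0b.png

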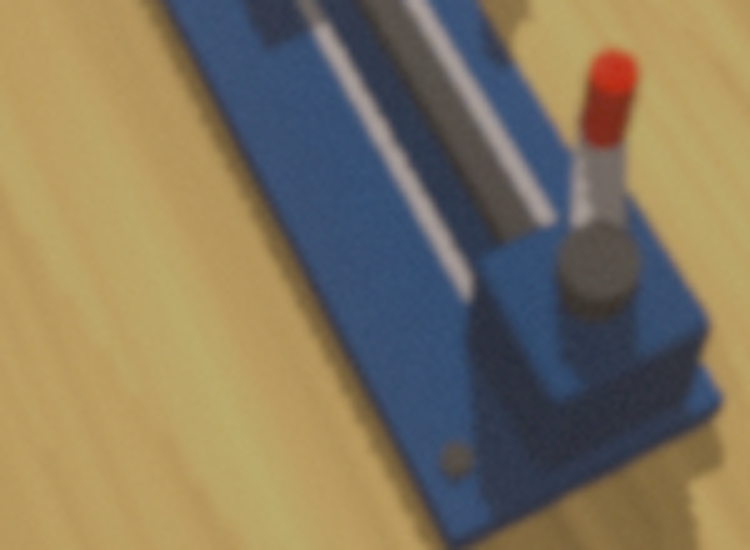

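View pics/s0c.png

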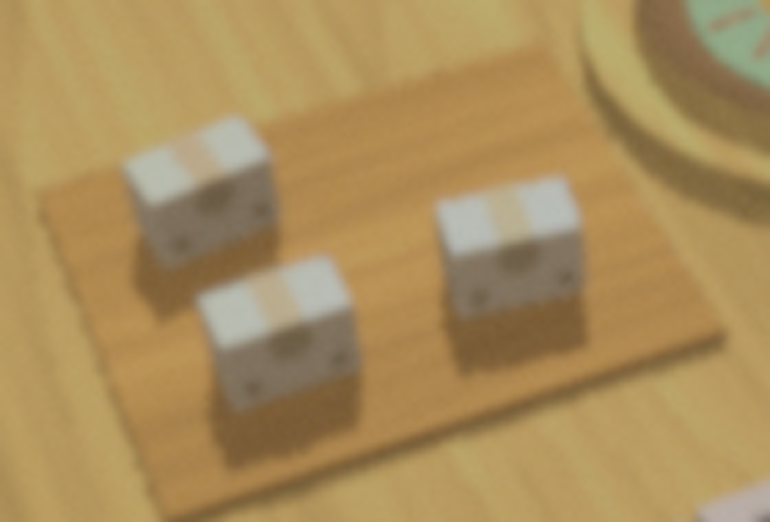

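View pics/c0a.png

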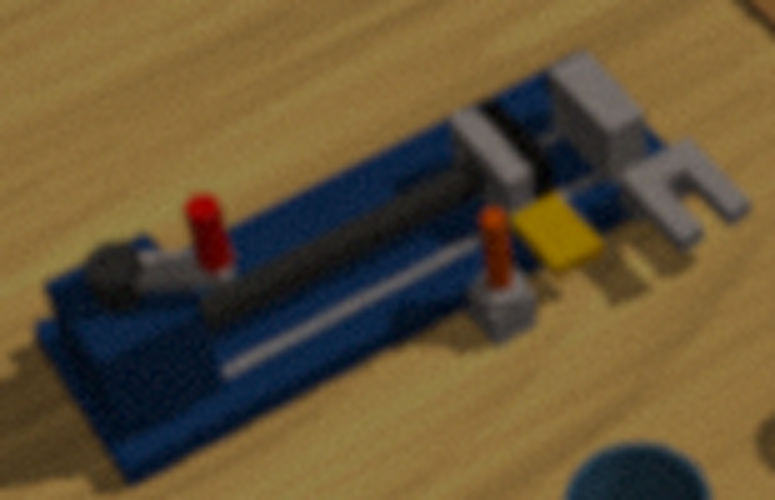

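```bash
cat > fit.py <<'E'
from h import *
from scipy.optimize import least_squares
S=[((-70,175,20),(80,217)),((-30,155,65),(168,152)),((-30,130,65),(190,192)),((30,130,65),(320,148)),((30,155,65),(303,107)),((62,38,86),(497,240)),
((-70,-175,20),(452,940)),((44,-175,20),(722,802)),((-32,-170,90),(565,800)),((32,-170,90),(708,725)),((-32,-110,90),(485,670))]
C=[((-30,155,65),(590,52)),((30,155,65),(645,118)),((30,130,65),(610,135)),((-30,130,65),(550,72)),((62,38,86),(493,212)),((-70,-175,20),(40,330)),((44,-175,20),(130,460))]
sp=np.array([s[1] for s in S])/5+[205,200]; cp=np.array([s[1] for s in C])/5+[150,180]
def tr(p,P):
    c,s=np.cos(p[2]),np.sin(p[2]);P=np.array(P,float)
    return np.c_[p[0]+c*P[:,0]-s*P[:,1],p[1]+s*P[:,0]+c*P[:,1],P[:,2]]
def res(p,full=0):
    r=np.r_[proj('side',tr(p,[s[0] for s in S]))-sp,proj('scene',tr(p,[s[0] for s in C]))-cp]
    return r if full else r.ravel()
g=ray('side',sp[[0,6]],20);print(g)
m=g.mean(0);d=g[0]-g[1]
o=least_squares(res,[m[0],m[1],np.arctan2(-d[0],d[1])],loss='soft_l1')
print(o.x);print(res(o.x,1).round(1))
p=o.x
np.save('vise.npy',p)
knob_s=ray('side',[[205+615/5,280+70/5]],153);knob_c=ray('scene',[[150+205/5,180+207/5]],153)
print('knob',knob_s,knob_c)
print('axis',tr(p,[(0,-140,135)]))
print('notchlook', ray('side',np.array([(205+365/5,200+105/5),(205+470/5,200+108/5),(205+425/5,200+50/5)]),45))
print('pin',tr(p,[(62,38,26)]), ray('side',[[205+497/5,200+240/5]],86),ray('scene',[[150+493/5,180+212/5]],86))
c=ray('side',np.array([(140+x/5.5,125+y/5.5) for x,y in [(125,160),(148,207),(270,157),(240,117),(198,296),(222,347),(352,297),(330,257),(436,203),(455,252),(580,228),(560,179)]]),50).reshape(3,4,3)
for q in c: print(q.mean(0), q.round(0)[:,:2].tolist(), 'yaw',np.arctan2(*(q[2]-q[1])[1::-1]),np.linalg.norm(q[2]-q[1]),np.linalg.norm(q[1]-q[0]))
b=ray('side',np.array([(140+x/5.5,125+y/5.5) for x,y in [(40,190),(165,520),(725,335),(540,48)]]),8);print(b.round(0))
E
python3 fit.py
```

```text
[[ 472.0738676    78.65172581   20.        ]
 [ 469.15644373 -265.86824395   20.        ]]
[ 5.39746750e+02 -9.14389888e+01 -3.09683565e-03]
[[-1.7 -1.4]
 [ 0.2 -0.9]
 [ 0.6 -0.2]
 [ 0.7 -1.6]
 [-1.1 -1.8]
 [ 0.3  0.9]
 [ 0.1  0.2]
 [ 1.3 -0.9]
 [-1.8  1.2]
 [ 2.3 -0.6]
 [-3.1 -3.1]
 [-1.3 -0.1]
 [-0.  -0.7]
 [-0.6 -0.2]
 [-0.8 -0.3]
 [-0.3  1.7]
 [-2.7 -0.7]
 [-2.   2.7]]
knob [[ 565.69780884 -189.6723764   153.        ]] [[ 567.2508511  -186.67452972  153.        ]]
axis [[ 539.31319404 -231.43831746  135.        ]]
notchlook [[601.81624411  61.27922968  45.        ]
 [642.26485271  39.25735957  45.        ]
 [640.14851001  77.25188014  45.        ]]
pin [[601.8641326  -53.63117451  26.        ]] [[602.3736684  -51.37072253  86.        ]] [[597.5877439  -50.03006818  86.        ]]
[468.27703375 360.14337132  50.        ] [[439.0, 375.0], [439.0, 340.0], [499.0, 347.0], [496.0, 379.0]] yaw 0.1083805631855876 59.951627919649404 34.05313180833175
[471.28272627 261.52591008  50.        ] [[442.0, 278.0], [441.0, 245.0], [501.0, 248.0], [501.0, 275.0]] yaw 0.04889838855620761 59.64930074431451 33.0012167284308
[580.66015994 264.32872137  50.        ] [[555.0, 286.0], [551.0, 254.0], [606.0, 243.0], [611.0, 275.0]] yaw -0.19166495437957992 56.00785238128359 32.4298388718783
[[404. 419.   8.]
 [395. 202.   8.]
 [652. 192.   8.]
 [656. 408.   8.]]
```

Emit:
arm_command:
  commands:
    - [[0, 0, 0], [0, 0, 0.12], 8.5]
    - [[0, 0, 0], [0, 0, 0.12], 8.5]
    - [[0, 0, 0], [0, 0, 0.12], 8.5]
    - [[0, 0, 0], [0, 0, 0.12], 8.5]
    - [[0, 0, 0], [0, 0, 0.12], 8.5]
    - [[0, 0, 0], [0, 0, 0.12], 8.5]
    - [[0, 0, 0], [0, 0, 0.12], 8.5]
    - [[0, 0, 0], [0, 0, 0.12], 8.5]
    - [[0, 0, 0], [0, 0, 0.12], 8.5]
    - [[0, 0, 0], [0, 0, 0.12], 8.5]

```text
time: 0.98
position: [186.0, 489.1, 226.7]
orientation: [2.262, 2.176, -0.013]
force: [-0.7, 0.1, 0.6]
grip_width: 84.6
```

Emit:
arm_command:
  commands:
    - [[-3.2, 2.6, -0.2], [0, 0, -0.03], 6]
    - [[-3.2, 2.6, -0.2], [0, 0, 0], 6]
    - [[-3.2, 2.6, -0.2], [0, 0, 0], 6]
    - [[-3.2, 2.6, -0.2], [0, 0, 0], 6]
    - [[-3.2, 2.6, -0.2], [0, 0, 0], 6]
    - [[-3.2, 2.6, -0.2], [0, 0, 0], 6]
    - [[-3.2, 2.6, -0.2], [0, 0, 0], 6]
    - [[-3.2, 2.6, -0.2], [0, 0, 0], 6]
    - [[-3.2, 2.6, -0.2], [0, 0, 0], 6]
    - [[-3.2, 2.6, -0.2], [0, 0, 0], 6]
    - [[-3.2, 2.6, -0.2], [0, 0, 0], 6]
    - [[-3.2, 2.6, -0.2], [0, 0, 0], 6]

```text
time: 1.98
position: [489.3, 95.2, 248.5]
orientation: [2.228, 2.211, -0.023]
force: [-0.4, -0.1, 1.0]
grip_width: 59.9
```

```bash
cat >> h.py <<'E'
def where(tgt=None,yaw=0.):
    s=manip.observe();R=cv2.Rodrigues(np.array(s['orientation'],float))[0]
    # desired: tool y along world angle yaw, z down
    c,sn=np.cos(yaw),np.sin(yaw)
    Rd=np.array([[-sn,c,0],[c,sn,0],[0,0,-1.]])
    rv=cv2.Rodrigues(R.T@Rd)[0].ravel()
    print('t',round(s['time'],2),'pos',np.round(s['position'],1),'turn needed',rv.round(3),'F',np.round(s['force'],1),'w',round(s['grip_width'],1),'q6',round(s['q'][5],2))
    if tgt is not None:
        print('shift cm (tool)',(R.T@(np.array(tgt)-s['position'])/10).round(2))
E
python3 -c "
from h import *
where([600,-30,250])"
```

```text
t 1.98 pos [489.3  95.2 248.5] turn needed [-0.009  0.012 -0.008] F [-0.4 -0.1  1. ] w 59.9 q6 0.13
shift cm (tool) [-12.43  11.16  -0.1 ]
```

Emit:
arm_command:
  commands:
    - [[-3, 2.8, -0.5], [-0.009, 0.012, 0], 6]
    - [[-3, 2.8, -0.5], [0, 0, 0], 6]
    - [[-3, 2.8, -0.5], [0, 0, 0], 6]
    - [[-3, 2.8, -0.5], [0, 0, 0], 6]
    - [[0, 0, 0], [0, 0, 0], 6]
    - [[0, 0, 0], [0, 0, 0], 6]

```text
time: 2.48
position: [602.3, -35.6, 263.0]
orientation: [-2.237, -2.2, 0.007]
force: [0.4, -0.1, 0.1]
grip_width: 60.2
```

```bash
python3 -c "
from h import *
where([600,-30,250]);snap('wrist','w1.png')
a=cv2.imread('pics/w1.png');cv2.imwrite('pics/w1b.png',cv2.resize(a,(800,600),interpolation=2))"
```

```text
t 2.48 pos [602.3 -35.6 263. ] turn needed [-0.006 -0.    -0.017] F [ 0.4 -0.1  0.1] w 60.2 q6 -0.1
shift cm (tool) [ 0.55 -0.23  1.3 ]
```

View pics/w1b.png

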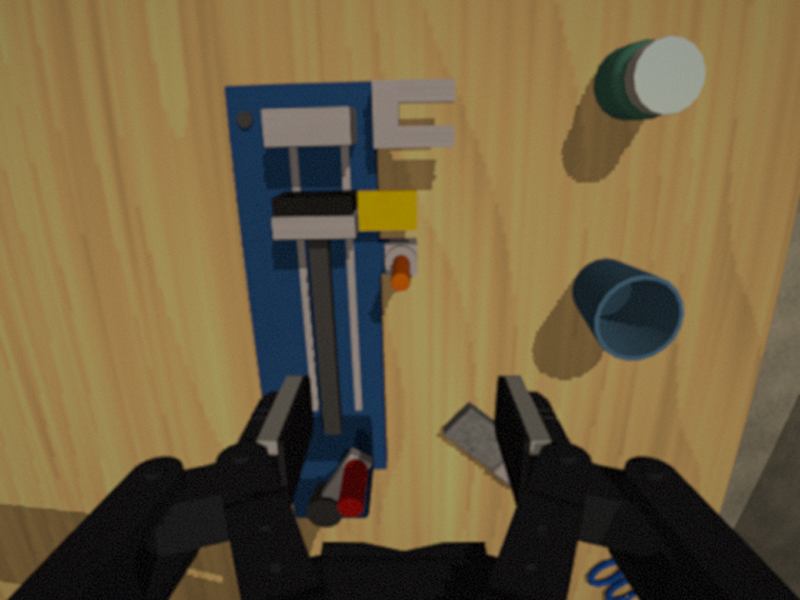

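```bash
python3 - <<'E'
from h import *
s=manip.observe()
def m(pts,z): return ray('wrist',np.array(pts)*0.7+0*1,z,s).round(1)
print('notch closed top/bot, open top/bot',m([(399,102),(399,125),(454,102),(454,125),(454,79),(454,149)],45))
print('pin top',m([(401,283)],86),'collar',m([(402,256)],32))
print('fixed jaw top corners',m([(262,148),(353,148),(355,107),(262,107)],65))
print('deck corners',m([(226,87),(384,468)],20))
print('jaw pad-ish top',m([(274,196),(358,193),(272,240),(356,238)],65), 'lug',m([(357,191),(416,191),(417,231)],38))
print('knob top',m([(356,466)],153),'hub',m([(325,512)],112))
a=cv2.imread('pics/w1.png')
cv2.imwrite('pics/w1c.png',cv2.resize(a[45:215,155:325],None,fx=4.5,fy=3.5*4.5/4.5,interpolation=2))
E
```

```text
notch closed top/bot, open top/bot [[599.8  66.8  45. ]
 [599.5  51.3  45. ]
 [638.3  66.2  45. ]
 [638.5  50.7  45. ]
 [638.2  81.4  45. ]
 [638.7  34.2  45. ]]
pin top [[599.5 -53.2  86. ]] collar [[599.9 -48.1  32. ]]
fixed jaw top corners [[505.9  38.3  65. ]
 [568.3  36.8  65. ]
 [570.8  63.2  65. ]
 [508.5  64.9  65. ]]
deck corners [[ 469.6   82.4   20. ]
 [ 578.6 -263.2   20. ]]
jaw pad-ish top [[511.2   5.5  65. ]
 [570.4   6.3  65. ]
 [506.6 -26.   65. ]
 [567.5 -25.6  65. ]] lug [[567.    4.4  38. ]
 [611.3   3.7  38. ]
 [611.8 -26.8  38. ]]
knob top [[ 569.7 -153.6  153. ]] hub [[ 537.6 -230.7  112. ]]
```

View pics/w1c.png

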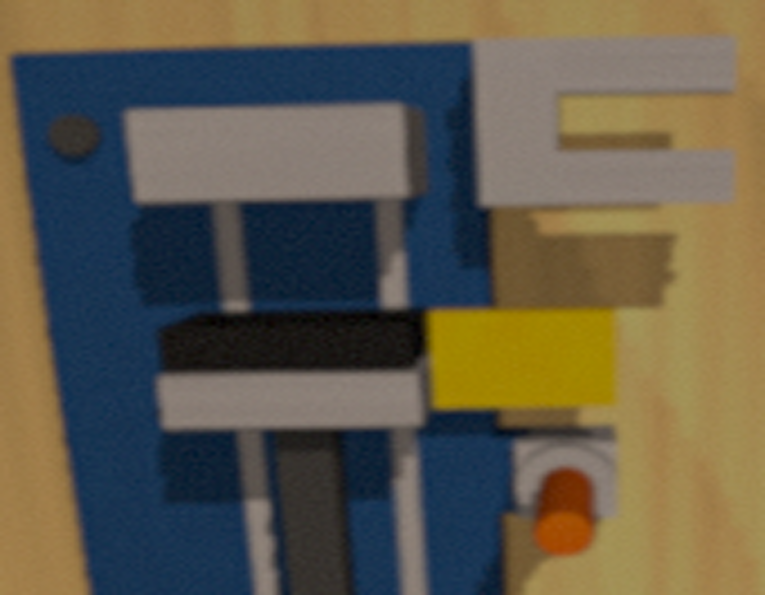

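Emit:
arm_command:
  commands:
    - [[-1.8, -0.2, 3], [0, 0, -0.017], 4.5]
    - [[0, 0, 3.5], [0, 0, 0], 4.5]
    - [[0, 0, 3.5], [0, 0, 0], 4.5]
    - [[0, 0, 3.5], [0, 0, 0], 4.5]
    - [[0, 0, 2], [0, 0, 0], 4.5]
    - [[0, 0, 0], [0, 0, 0], 4.5]
    - [[0, 0, 0], [0, 0, 0], 4.5]

```text
time: 3.12
position: [595.9, -46.9, 106.0]
orientation: [2.211, 2.232, -0.0]
force: [-0.9, 0.5, 0.3]
grip_width: 45.1
```

```bash
python3 -c "
from h import *
where([600,-53.5,44]);s=snap('wrist','w2.png')
print(proj('wrist',[[600,-53.5,86],[600,-53.5,32]],s), proj('wrist',[s['position']],s))
snap('side','s2.png')
"
```

```text
t 3.12 pos [595.9 -46.9 106. ] turn needed [-0.    0.    0.01] F [-0.9  0.5  0.3] w 45.1 q6 -0.15
shift cm (tool) [-0.67  0.4   6.2 ]
[[288.87959055 266.97593547]
 [287.36721645 228.2207955 ]] [[281.41820741 275.33975519]]
```

View pics/w2.png

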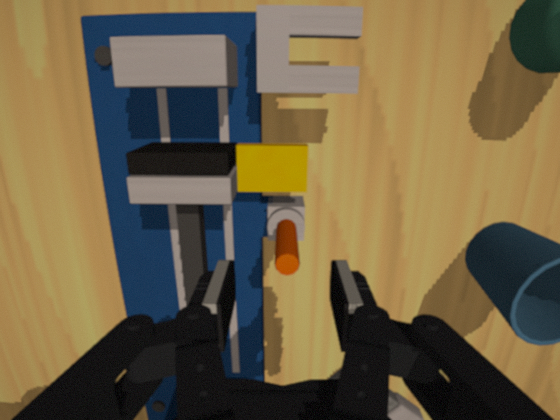

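Emit:
arm_command:
  commands:
    - [[-0.7, 0.35, 0], [0, 0, 0.01], 4.5]
    - [[0, 0, 0], [0, 0, 0], 4.5]
    - [[0, 0, 2], [0, 0, 0], 4.5]
    - [[0, 0, 2], [0, 0, 0], 4.5]
    - [[0, 0, 2], [0, 0, 0], 4.5]
    - [[0, 0, 0], [0, 0, 0], 4.5]

```text
time: 3.72
position: [608.5, -56.2, 59.2]
orientation: [2.209, 2.204, 0.023]
force: [-1.0, 0.2, -0.2]
grip_width: 44.7
```

```bash
python3 -c "
from h import *
where([600,-53.5,44])
"
```

```text
t 3.72 pos [608.5 -56.2  59.2] turn needed [ 0.025  0.004 -0.002] F [-1.   0.2 -0.2] w 44.7 q6 -0.15
shift cm (tool) [ 0.27 -0.89  1.49]
```

Emit:
arm_command:
  commands:
    - [[0.2, -0.8, 0], [0.02, 0, 0], 4.5]
    - [[0, 0, 0], [0, 0, 0], 4.5]
    - [[0, 0, 0], [0, 0, 0], 4.5]

```text
time: 3.97
position: [601.7, -54.6, 63.4]
orientation: [2.218, 2.212, 0.003]
force: [0.6, 0.2, 0.6]
grip_width: 44.9
```

```bash
python3 -c "
from h import *
where([600,-53.5,44])
"
```

```text
t 3.97 pos [601.7 -54.6  63.4] turn needed [ 0.008  0.005 -0.003] F [0.6 0.2 0.6] w 44.9 q6 -0.15
shift cm (tool) [ 0.12 -0.19  1.94]
```

Emit:
arm_command:
  commands:
    - [[0.1, -0.15, 0.7], [0.005, 0.005, 0], 4.5]
    - [[0, 0, 0.8], [0, 0, 0], 4.5]
    - [[0, 0, 0.5], [0, 0, 0], 4.5]
    - [[0, 0, 0], [0, 0, 0], 4.5]

```text
time: 4.3
position: [602.2, -53.8, 45.7]
orientation: [2.22, 2.214, 0.01]
force: [-0.9, 0.0, -0.2]
grip_width: 45.0
```

```bash
python3 -c "
from h import *
where([600,-53.5,44])
"
```

```text
t 4.3 pos [602.2 -53.8  45.7] turn needed [ 0.009  0.    -0.003] F [-0.9  0.  -0.2] w 45.0 q6 -0.15
shift cm (tool) [ 0.03 -0.22  0.17]
```

Emit:
arm_command:
  commands:
    - [[0, -0.2, 0.1], [0.009, 0, 0], 4.5]
    - [[0, 0, 0], [0, 0, 0], 1]
    - [[0, 0, 0], [0, 0, 0], 1]
    - [[0, 0, 0], [0, 0, 0], 1]
    - [[0, 0, 0], [0, 0, 0], 1]
    - [[0, 0, 0], [0, 0, 0], 1]

```text
time: 4.8
position: [599.7, -53.8, 43.9]
orientation: [-2.223, -2.217, 0.003]
force: [0.6, -0.7, -0.2]
grip_width: 12.1
```

```bash
python3 -c "
from h import *
where([600,-53.5,44])
"
```

```text
t 4.8 pos [599.7 -53.8  43.9] turn needed [-0.002  0.    -0.003] F [ 0.6 -0.7 -0.2] w 12.1 q6 -0.15
shift cm (tool) [ 0.03  0.03 -0.01]
```

Emit:
arm_command:
  commands:
    - [[0, 0, -1], [0, 0, 0], 1]
    - [[0, 0, -2], [0, 0, 0], 1]
    - [[0, 0, -2], [0, 0, 0], 1]
    - [[0, 0, -1.2], [0, 0, 0], 1]
    - [[0, 0, 0], [0, 0, 0], 1]
    - [[0, 0, 0], [0, 0, 0], 1]

```text
time: 5.3
position: [599.6, -53.7, 110.1]
orientation: [-2.223, -2.217, 0.003]
force: [-1.0, 0.4, -1.2]
grip_width: 12.4
```

```bash
python3 -c "
from h import *
where([619,58.8,105]);s=snap('wrist','w3.png')
"
```

```text
t 5.3 pos [599.6 -53.7 110.1] turn needed [-0.002  0.    -0.003] F [-1.   0.4 -1.2] w 12.4 q6 -0.15
shift cm (tool) [11.26  1.91  0.5 ]
```

View pics/w3.png

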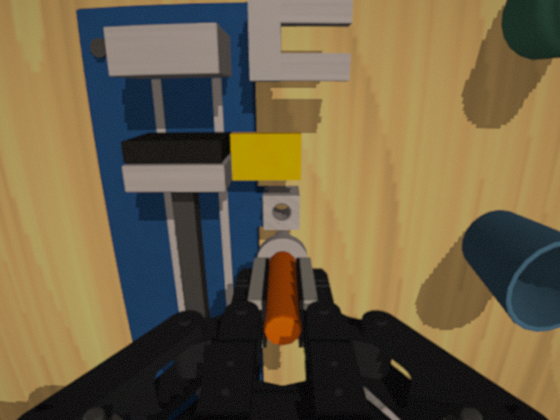

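```bash
python3 -c "
from h import *
s=manip.observe()
print('bore',ray('wrist',[[281.5,211]],26,s),'pintop',ray('wrist',[[284,330]],110-18+60,s))
print('notch',ray('wrist',[[281,24],[281,53],[350,24],[350,53],[350,81]],45,s))
"
```

```text
bore [[599.43401546 -51.38389128  26.        ]] pintop [[600.7493078  -51.68057506 152.        ]]
notch [[599.5423475   66.44652363  45.        ]
 [599.49577364  51.1265635   45.        ]
 [638.13552894  66.65900966  45.        ]
 [638.85777991  51.29495139  45.        ]
 [639.62863622  35.95654066  45.        ]]
```

Emit:
arm_command:
  commands:
    - [[2.8, 0.5, 0], [0, 0, 0], 1]
    - [[2.8, 0.5, 0], [0, 0, 0], 1]
    - [[2.8, 0.5, 0.2], [0, 0, 0], 1]
    - [[1.8, 0.4, 0.2], [0, 0, 0], 1]
    - [[0, 0, 0], [0, 0, 0], 1]
    - [[0, 0, 0], [0, 0, 0], 1]

```text
time: 5.85
position: [617.0, 50.9, 99.1]
orientation: [-2.223, -2.21, 0.013]
force: [-0.3, -1.8, -1.0]
grip_width: 12.4
```

```bash
python3 -c "
from h import *
where([619,58.8,63])
"
```

```text
t 5.85 pos [617.   50.9  99.1] turn needed [-0.011  0.001 -0.006] F [-0.3 -1.8 -1. ] w 12.4 q6 0.03
shift cm (tool) [0.8  0.23 3.61]
```

Emit:
arm_command:
  commands:
    - [[0.7, 0.2, 0], [-0.01, 0, -0.006], 1]
    - [[0, 0, 0], [0, 0, 0], 1]
    - [[0, 0, 0], [0, 0, 0], 1]

```text
time: 6.1
position: [618.2, 56.5, 97.1]
orientation: [-2.221, -2.22, 0.006]
force: [0.6, -0.6, -0.2]
grip_width: 12.2
```

```bash
python3 -c "
from h import *
where([619,58,63]);s=snap('side','s3.png');snap('scene','c3.png')
a=cv2.imread('pics/s3.png')[180:280,220:340];b=cv2.imread('pics/c3.png')[150:250,200:320]
cv2.imwrite('pics/sc3.png',np.hstack([cv2.resize(a,None,fx=3.3,fy=3.3,interpolation=2),cv2.resize(b,None,fx=3.3,fy=3.3,interpolation=2)]))
"
```

```text
t 6.1 pos [618.2  56.5  97.1] turn needed [-0.004  0.001 -0.001] F [ 0.6 -0.6 -0.2] w 12.2 q6 0.03
shift cm (tool) [0.15 0.09 3.41]
```

View pics/sc3.png

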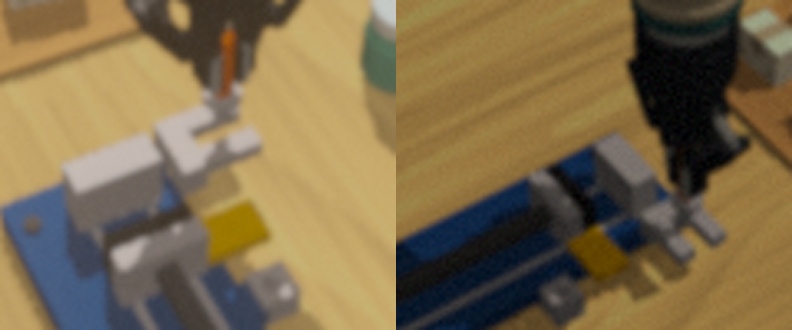

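Emit:
arm_command:
  commands:
    - [[0.12, 0.05, 0.6], [-0.004, 0, 0], 1]
    - [[0, 0, 0.6], [0, 0, 0], 1]
    - [[0, 0, 0.6], [0, 0, 0], 1]
    - [[0, 0, 0.3], [0, 0, 0], 1]
    - [[0, 0, 0], [0, 0, 0], 1]

```text
time: 6.62
position: [618.9, 55.9, 74.3]
orientation: [2.224, 2.216, 0.0]
force: [0.8, -0.3, -1.4]
grip_width: 12.7
```

```bash
python3 -c "
from h import *
where([619,58,63]);s=snap('side','s4.png');snap('scene','c4.png')
a=cv2.imread('pics/s4.png')[180:280,220:340];b=cv2.imread('pics/c4.png')[150:250,200:320]
cv2.imwrite('pics/sc4.png',np.hstack([cv2.resize(a,None,fx=3.3,fy=3.3,interpolation=2),cv2.resize(b,None,fx=3.3,fy=3.3,interpolation=2)]))
"
```

```text
t 6.62 pos [618.9  55.9  74.3] turn needed [ 0.002  0.001 -0.003] F [ 0.8 -0.3 -1.4] w 12.7 q6 0.04
shift cm (tool) [0.21 0.01 1.13]
```

View pics/sc4.png

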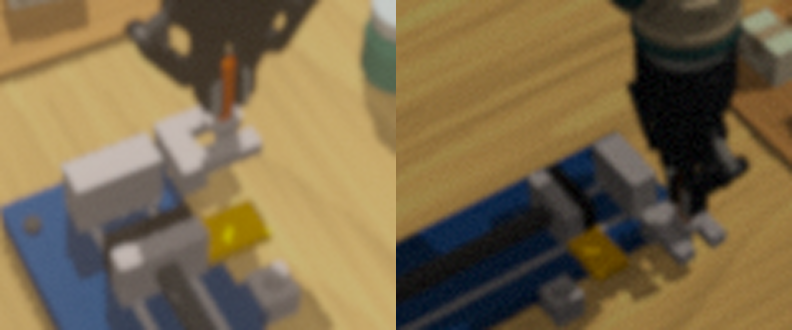

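Emit:
arm_command:
  commands:
    - [[0.1, 0, 0.5], [0, 0, 0], 1]
    - [[0, 0, 0.4], [0, 0, 0], 1]
    - [[0, 0, 0.1], [0, 0, 0], 1]
    - [[0, 0, 0], [0, 0, 0], 1]

```text
time: 7.05
position: [619.7, 57.2, 64.8]
orientation: [2.222, 2.215, 0.003]
force: [0.7, -0.4, -1.0]
grip_width: 12.5
```

```bash
python3 -c "
from h import *
where([619,57,63]);s=snap('side','s4.png');snap('scene','c4.png')
a=cv2.imread('pics/s4.png')[180:280,220:340];b=cv2.imread('pics/c4.png')[150:250,200:320]
cv2.imwrite('pics/sc5.png',np.hstack([cv2.resize(a,None,fx=3.3,fy=3.3,interpolation=2),cv2.resize(b,None,fx=3.3,fy=3.3,interpolation=2)]))
"
```

```text
t 7.05 pos [619.7  57.2  64.8] turn needed [ 0.004  0.001 -0.003] F [ 0.7 -0.4 -1. ] w 12.5 q6 0.04
shift cm (tool) [-0.02 -0.07  0.18]
```

View pics/sc5.png

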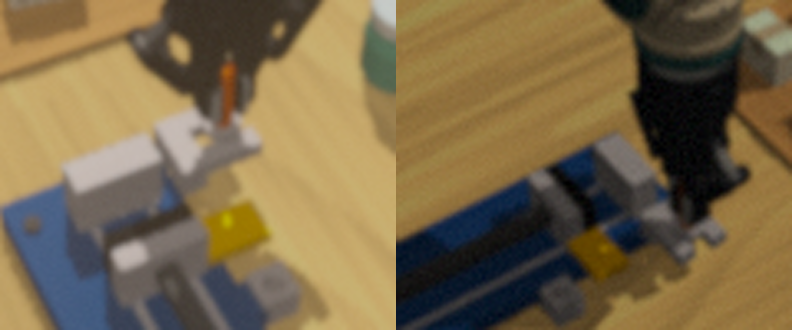

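Emit:
arm_command:
  commands:
    - [[0, 0, 0.2], [0, 0, 0], 1]
    - [[0, 0, 0.1], [0, 0, 0], 1]
    - [[0, 0, 0], [0, 0, 0], 1]

```text
time: 7.4
position: [620.2, 57.2, 62.9]
orientation: [2.221, 2.214, 0.005]
force: [0.2, -0.2, -1.1]
grip_width: 12.7
```

Emit:
arm_command:
  commands:
    - [[0, 0, 0.15], [0.005, 0, 0], 1]
    - [[0, 0, 0], [0, 0, 0], 1]
    - [[0, 0, 0], [0, 0, 0], 4]
    - [[0, 0, 0], [0, 0, 0], 4]
    - [[0, 0, 0], [0, 0, 0], 4]
    - [[0, 0, 0], [0, 0, 0], 4]
    - [[0, 0, 0], [0, 0, 0], 4]
    - [[0, 0, 0], [0, 0, 0], 4]

```text
time: 8.07
position: [621.1, 57.2, 63.2]
orientation: [2.223, 2.216, 0.002]
force: [-0.9, -0.1, -0.6]
grip_width: 39.8
```

```bash
python3 -c "
from h import *
where([619,57,63]);s=snap('wrist','w6.png')
"
```

```text
t 8.07 pos [621.1  57.2  63.2] turn needed [ 0.003  0.001 -0.003] F [-0.9 -0.1 -0.6] w 39.8 q6 0.04
shift cm (tool) [-0.02 -0.21  0.02]
```

View pics/w6.png

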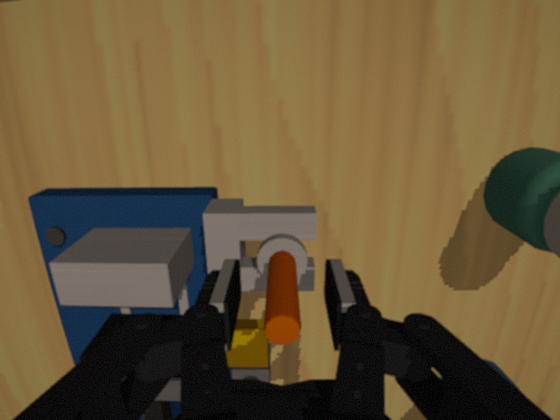

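Emit:
arm_command:
  commands:
    - [[0, 0, -3], [0, 0, 0], 4]
    - [[0, 0, -4], [0, 0, 0], 4]
    - [[0, 0, -4], [0, 0, 0], 4]
    - [[0, 0, -4], [0, 0, 0], 4]
    - [[-4, -1, 0], [0, 0, 0], 4]
    - [[-4, -1, 0], [0, 0, 0], 4]
    - [[-4, -1, 0], [0, 0, 0], 4]
    - [[-4, -1, 0], [0, 0, 0], 4]
    - [[-4, -1, 0], [0, 0, 0], 4]
    - [[-3, 0, 0], [0, 0, 0], 4]
    - [[0, 0, 0], [0, 0, 0], 4]
    - [[0, 0, 0], [0, 0, 0], 4]

```text
time: 9.12
position: [567.3, -180.0, 220.9]
orientation: [2.216, 2.22, -0.002]
force: [-0.4, 0.4, 1.3]
grip_width: 40.0
```

```bash
python3 -c "
from h import *
where([566,-190,200]);s=snap('wrist','w7.png')
print(proj('wrist',[[566,-190,153],[539,-231,112]],s))
"
```

```text
t 9.12 pos [ 567.3 -180.   220.9] turn needed [0.003 0.004 0.002] F [-0.4  0.4  1.3] w 40.0 q6 -0.37
shift cm (tool) [-0.99 -0.14  2.1 ]
[[279.28994707 235.72963282]
 [247.18003713 260.17810897]]
```

View pics/w7.png

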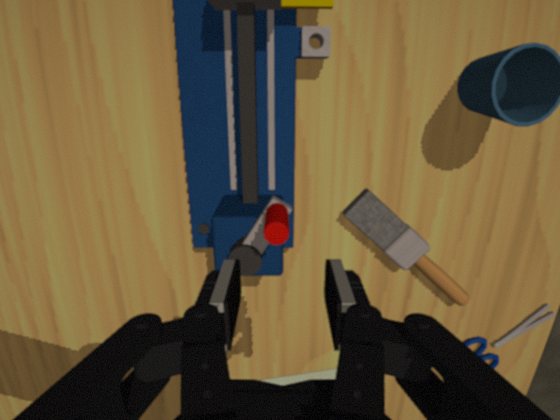

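Emit:
arm_command:
  commands:
    - [[-0.8, -0.2, 1], [0, 0, 0], 4]
    - [[0, 0, 1], [0, 0, 0], 4]
    - [[0, 0, 2.5], [0, 0, 0], 4]
    - [[0, 0, 2.5], [0, 0, 0], 4]
    - [[0, 0, 1], [0, 0, 0], 4]
    - [[0, 0, 0], [0, 0, 0], 4]

```text
time: 9.67
position: [566.4, -183.4, 134.6]
orientation: [2.207, 2.229, -0.001]
force: [0.5, 0.6, 0.8]
grip_width: 39.8
```

```bash
python3 -c "
from h import *
where([564.5,-190,120]);s=snap('wrist','w8.png')
"
```

```text
t 9.67 pos [ 566.4 -183.4  134.6] turn needed [0.003 0.004 0.01 ] F [0.5 0.6 0.8] w 39.8 q6 -0.38
shift cm (tool) [-0.66 -0.2   1.46]
```

View pics/w8.png

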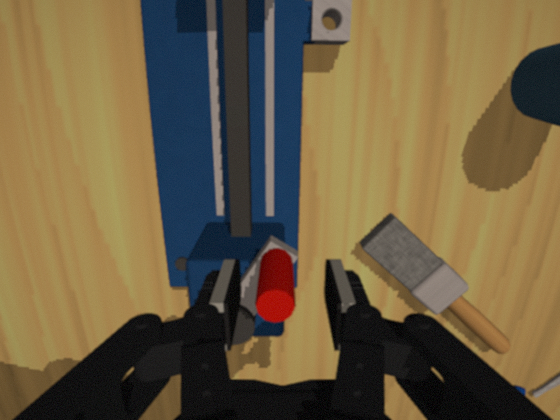

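Emit:
arm_command:
  commands:
    - [[-0.6, -0.2, 0.3], [0, 0, 0.01], 4]
    - [[0, 0, 0.7], [0, 0, 0], 4]
    - [[0, 0, 0.5], [0, 0, 0], 4]
    - [[0, 0, 0], [0, 0, 0], 4]

```text
time: 10.05
position: [566.4, -189.8, 123.0]
orientation: [2.214, 2.215, 0.003]
force: [-0.3, -0.3, -0.7]
grip_width: 39.9
```

```bash
python3 -c "
from h import *
where([564.5,-190,120]);s=manip.observe();print(ray('wrist',[[275,307]],153,s))
s=snap('wrist','w9.png')
"
```

```text
t 10.05 pos [ 566.4 -189.8  123. ] turn needed [0.009 0.006 0.   ] F [-0.3 -0.3 -0.7] w 39.9 q6 -0.38
shift cm (tool) [-0.02 -0.2   0.3 ]
[[ 563.66268986 -186.08587601  153.        ]]
```

View pics/w9.png

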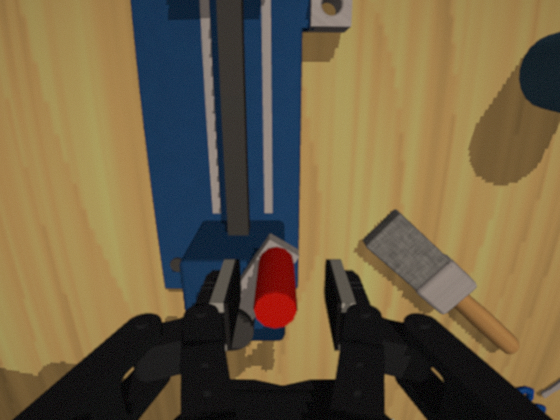

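Emit:
arm_command:
  commands:
    - [[0, -0.2, 0.3], [0.009, 0.006, 0], 4]
    - [[0, 0, 0], [0, 0, 0], 1.2]
    - [[0, 0, 0], [0, 0, 0], 1.2]
    - [[0, 0, 0], [0, 0, 0], 1.2]
    - [[0, 0, 0], [0, 0, 0], 1.2]
    - [[0, 0, 0], [0, 0, 0], 1.2]

```text
time: 10.6
position: [564.8, -190.3, 122.2]
orientation: [2.22, 2.221, 0.0]
force: [-0.7, -0.0, -0.6]
grip_width: 16.1
```

```bash
cat >> h.py <<'E'
AX=np.array([538,-231.5])
def circ(sgn,n=12,step=0.5,ax=AX,r=50,z=120,ahead=0.0):
    """suggest n rows: turn direction sgn (+1 anticlockwise)"""
    s=manip.observe();R=cv2.Rodrigues(np.array(s['orientation'],float))[0]
    p=np.array(s['position']);a=np.arctan2(*(p[:2]-ax)[::-1]);print('angle',round(a,3),'r',np.linalg.norm(p[:2]-ax).round(1))
    cur=p.copy();rows=[]
    for k in range(1,n+1):
        b=a+sgn*step*k+ahead*sgn
        t=np.array([ax[0]+r*np.cos(b),ax[1]+r*np.sin(b),z if k==1 else cur[2]])
        rows.append((R.T@(t-cur)/10).round(1).tolist());cur=t
    print(rows)
E
python3 -c "
from h import *
where();circ(1)
"
```

```text
t 10.6 pos [ 564.8 -190.3  122.2] turn needed [0.001 0.001 0.   ] F [-0.7 -0.  -0.6] w 16.1 q6 -0.39
angle 0.995 r 49.1
[[0.9, -2.3, 0.2], [-0.4, -2.4, -0.0], [-1.5, -1.9, -0.0], [-2.3, -1.0, 0.0], [-2.5, 0.3, 0.0], [-2.0, 1.4, 0.0], [-1.1, 2.2, 0.0], [0.1, 2.5, 0.0], [1.3, 2.1, 0.0], [2.1, 1.3, 0.0], [2.5, 0.1, -0.0], [2.2, -1.1, -0.0]]
```

Emit:
arm_command:
  commands:
    - [[0.9, -2.3, 0.2], [0, 0, 0], 1.2]
    - [[-0.4, -2.4, 0], [0, 0, 0], 1.2]
    - [[-1.5, -1.9, 0], [0, 0, 0], 1.2]
    - [[-2.3, -1.0, 0], [0, 0, 0], 1.2]
    - [[0, 0, 0], [0, 0, 0], 1.2]

```text
time: 11.02
position: [489.0, -215.0, 122.3]
orientation: [-2.206, -2.228, -0.022]
force: [11.8, -9.1, -8.7]
grip_width: 16.1
```

```bash
python3 -c "
from h import *
where();circ(1)
"
```

```text
t 11.02 pos [ 489.  -215.   122.3] turn needed [ 0.006 -0.014  0.01 ] F [11.8 -9.1 -8.7] w 16.1 q6 -0.5
angle 2.817 r 51.7
[[-2.5, -0.1, 0.2], [-2.3, 1.0, -0.0], [-1.5, 2.0, -0.0], [-0.4, 2.4, 0.0], [0.8, 2.3, 0.0], [1.8, 1.6, 0.0], [2.4, 0.6, 0.0], [2.4, -0.7, 0.0], [1.8, -1.7, 0.0], [0.7, -2.4, -0.0], [-0.5, -2.4, -0.0], [-1.6, -1.9, -0.0]]
```

```bash
cat >> h.py <<'E'
def circ2(sgn,n=11,step=0.5,eff=0.92,ax=AX,r=50,z=120):
    s=manip.observe();R=cv2.Rodrigues(np.array(s['orientation'],float))[0]
    p=np.array(s['position']);a=np.arctan2(*(p[:2]-ax)[::-1]);rr=np.linalg.norm(p[:2]-ax);print('t',s['time'].round(1),'z',p[2].round(1),'angle',round(a,3),'r',rr.round(1),'F',s['force'].round(1),'w',s['grip_width'].round(1))
    rows=[]
    for k in range(n):
        b0=a+sgn*step*eff*k; b1=b0+sgn*step
        v=np.array([r*(np.cos(b1)-np.cos(b0)),r*(np.sin(b1)-np.sin(b0)),0])
        if k==0: v+=[(r-rr)*np.cos(a),(r-rr)*np.sin(a),z-p[2]]
        rows.append((R.T@v/10).round(1).tolist())
    rv=cv2.Rodrigues(R.T@np.array([[0,1,0],[1,0,0],[0,0,-1.]]))[0].ravel()
    print('turn',rv.round(3));print(rows)
E
python3 -c "
from h import *
circ2(1)
"
```

```text
Traceback (most recent call last):
  File "h.py", line 46, in circ2
    p=np.array(s['position']);a=np.arctan2(*(p[:2]-ax)[::-1]);rr=np.linalg.norm(p[:2]-ax);print('t',s['time'].round(1),'z',p[2].round(1),'angle',round(a,3),'r',rr.round(1),'F',s['force'].round(1),'w',s['grip_width'].round(1))
                                                                                                    ^^^^^^^^^^^^^^^
AttributeError: 'float' object has no attribute 'round'
```

```bash
sed -i "s/s\['time'\].round(1)/round(s['time'],1)/; s/s\['grip_width'\].round(1))$/round(s['grip_width'],1))/" h.py
python3 -c "
from h import *
circ2(1)
"
```

```text
t 11.0 z 122.3 angle 2.817 r 51.7 F [11.8 -9.1 -8.7] w 16.1
turn [ 0.006 -0.014  0.01 ]
[[-2.5, -0.1, 0.2], [-2.3, 0.9, -0.0], [-1.7, 1.8, -0.0], [-0.7, 2.4, 0.0], [0.5, 2.4, 0.0], [1.5, 2.0, 0.0], [2.2, 1.1, 0.0], [2.5, 0.0, 0.0], [2.2, -1.1, 0.0], [1.5, -2.0, 0.0], [0.5, -2.4, -0.0]]
```

Emit:
arm_command:
  commands:
    - [[-2.5, -0.1, 0], [0.006, -0.014, 0.01], 1.2]
    - [[-2.3, 0.9, 0], [0, 0, 0], 1.2]
    - [[-1.7, 1.8, 0], [0, 0, 0], 1.2]
    - [[-0.7, 2.4, 0], [0, 0, 0], 1.2]
    - [[0.5, 2.4, 0], [0, 0, 0], 1.2]
    - [[1.5, 2.0, 0], [0, 0, 0], 1.2]
    - [[2.2, 1.1, 0], [0, 0, 0], 1.2]
    - [[0, 0, 0], [0, 0, 0], 1.2]

```text
time: 11.68
position: [586.7, -234.8, 121.8]
orientation: [-2.19, -2.189, 0.009]
force: [-5.9, 4.2, 2.6]
grip_width: 16.1
```

```bash
python3 -c "
from h import *
circ2(1)
"
```

```text
t 11.7 z 121.8 angle -0.067 r 48.8 F [-5.9  4.2  2.6] w 16.1
turn [-0.037 -0.028 -0.   ]
[[2.4, -0.3, 0.3], [2.0, -1.5, 0.1], [1.1, -2.2, 0.1], [0.0, -2.5, 0.1], [-1.1, -2.2, 0.1], [-2.0, -1.5, 0.0], [-2.4, -0.5, -0.0], [-2.4, 0.6, -0.1], [-1.9, 1.6, -0.1], [-0.9, 2.3, -0.1], [0.2, 2.5, -0.1]]
```

Emit:
arm_command:
  commands:
    - [[2.4, -0.3, 0], [-0.035, -0.025, 0], 1.2]
    - [[2.0, -1.5, 0], [0, 0, 0], 1.2]
    - [[1.1, -2.2, 0], [0, 0, 0], 1.2]
    - [[0, -2.5, 0], [0, 0, 0], 1.2]
    - [[-1.1, -2.2, 0], [0, 0, 0], 1.2]
    - [[-2.0, -1.5, 0], [0, 0, 0], 1.2]
    - [[-2.4, -0.5, 0], [0, 0, 0], 1.2]
    - [[-2.4, 0.6, 0], [0, 0, 0], 1.2]
    - [[-1.9, 1.6, 0], [0, 0, 0], 1.2]
    - [[-0.9, 2.3, 0], [0, 0, 0], 1.2]
    - [[0.2, 2.5, 0], [0, 0, 0], 1.2]
    - [[0, 0, 0], [0, 0, 0], 1.2]

```text
time: 12.68
position: [559.2, -276.2, 122.1]
orientation: [2.205, 2.225, 0.038]
force: [3.0, 1.3, 3.0]
grip_width: 16.2
```

```bash
python3 -c "
from h import *
circ2(1,eff=.95)
s=snap('scene','c10.png')
"
```

```text
t 12.7 z 122.1 angle -1.128 r 49.4 F [3.  1.3 3. ] w 16.2
turn [ 0.023 -0.011  0.009]
[[1.5, 1.9, 0.3], [2.3, 1.0, 0.0], [2.5, -0.2, 0.0], [2.1, -1.3, -0.0], [1.3, -2.1, -0.0], [0.2, -2.5, -0.1], [-0.9, -2.3, -0.1], [-1.9, -1.6, -0.1], [-2.4, -0.6, -0.0], [-2.4, 0.6, -0.0], [-1.9, 1.6, 0.0]]
```

View pics/c10.png

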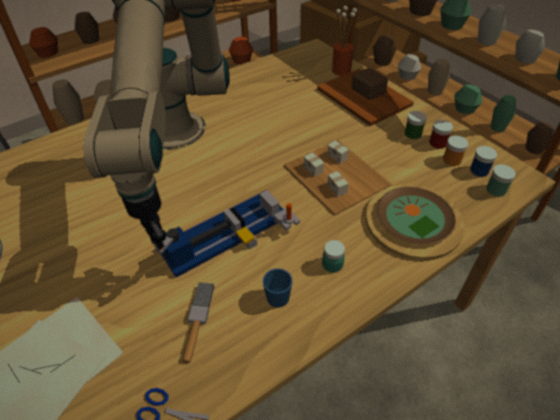

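Emit:
arm_command:
  commands:
    - [[1.5, 1.9, 0], [0.02, -0.01, 0.01], 1.2]
    - [[2.3, 1.0, 0], [0, 0, 0], 1.2]
    - [[2.5, -0.2, 0], [0, 0, 0], 1.2]
    - [[2.1, -1.3, 0], [0, 0, 0], 1.2]
    - [[1.3, -2.1, 0], [0, 0, 0], 1.2]
    - [[0.2, -2.5, 0], [0, 0, 0], 1.2]
    - [[-0.9, -2.3, 0], [0, 0, 0], 1.2]
    - [[-1.9, -1.6, 0], [0, 0, 0], 1.2]
    - [[-2.4, -0.6, 0], [0, 0, 0], 1.2]
    - [[-2.4, 0.6, 0], [0, 0, 0], 1.2]
    - [[-1.9, 1.6, 0], [0, 0, 0], 1.2]
    - [[0, 0, 0], [0, 0, 0], 1.2]

```text
time: 13.73
position: [508.9, -273.4, 122.1]
orientation: [2.205, 2.202, 0.011]
force: [5.0, -1.1, 2.1]
grip_width: 16.0
```

```bash
python3 -c "
from h import *
circ2(1,eff=.95)
"
```

```text
t 13.7 z 122.1 angle -2.177 r 51.0 F [ 5.  -1.1  2.1] w 16.0
turn [ 0.023  0.013 -0.001]
[[-0.8, 2.4, 0.3], [0.3, 2.5, 0.1], [1.4, 2.0, 0.0], [2.2, 1.2, -0.0], [2.5, 0.1, -0.0], [2.2, -1.1, -0.1], [1.5, -2.0, -0.1], [0.4, -2.4, -0.1], [-0.7, -2.4, -0.0], [-1.7, -1.8, -0.0], [-2.4, -0.8, 0.0]]
```

Emit:
arm_command:
  commands:
    - [[-0.8, 2.4, 0], [0.02, 0.01, 0], 1.2]
    - [[0.3, 2.5, 0], [0, 0, 0], 1.2]
    - [[1.4, 2.0, 0], [0, 0, 0], 1.2]
    - [[2.2, 1.2, 0], [0, 0, 0], 1.2]
    - [[2.5, 0.1, 0], [0, 0, 0], 1.2]
    - [[2.2, -1.1, 0], [0, 0, 0], 1.2]
    - [[1.5, -2.0, 0], [0, 0, 0], 1.2]
    - [[0.4, -2.4, 0], [0, 0, 0], 1.2]
    - [[-0.7, -2.4, 0], [0, 0, 0], 1.2]
    - [[-1.7, -1.8, 0], [0, 0, 0], 1.2]
    - [[-2.4, -0.8, 0], [0, 0, 0], 1.2]
    - [[0, 0, 0], [0, 0, 0], 1.2]

```text
time: 14.73
position: [486.4, -230.8, 122.1]
orientation: [2.217, 2.194, -0.02]
force: [1.6, -3.5, 0.9]
grip_width: 16.2
```

```bash
python3 -c "
from h import *
circ2(1,eff=.95)
"
```

```text
t 14.7 z 122.1 angle 3.127 r 51.6 F [ 1.6 -3.5  0.9] w 16.2
turn [ 0.007  0.025 -0.01 ]
[[-2.4, 0.8, 0.3], [-1.9, 1.6, 0.1], [-0.9, 2.3, 0.0], [0.2, 2.5, 0.0], [1.3, 2.1, -0.0], [2.1, 1.2, -0.0], [2.5, 0.1, -0.1], [2.2, -1.0, -0.1], [1.5, -1.9, -0.1], [0.5, -2.4, -0.0], [-0.7, -2.4, 0.0]]
```

Emit:
arm_command:
  commands:
    - [[-2.4, 0.8, 0], [0.007, 0.02, -0.01], 1.2]
    - [[-1.9, 1.6, 0], [0, 0, 0], 1.2]
    - [[-0.9, 2.3, 0], [0, 0, 0], 1.2]
    - [[0.2, 2.5, 0], [0, 0, 0], 1.2]
    - [[1.3, 2.1, 0], [0, 0, 0], 1.2]
    - [[2.1, 1.2, 0], [0, 0, 0], 1.2]
    - [[0, 0, 0], [0, 0, 0], 1.2]
    - [[0, 0, 0], [0, 0, 0], 4]
    - [[0, 0, 0], [0, 0, 0], 4]
    - [[0, 0, 0], [0, 0, 0], 4]
    - [[0, 0, 0], [0, 0, 0], 4]

```text
time: 15.65
position: [587.0, -240.0, 121.5]
orientation: [-2.201, -2.199, 0.015]
force: [0.6, 1.0, -0.9]
grip_width: 39.6
```

```bash
python3 -c "
from h import *
where();circ2(1,n=1)
"
```

```text
t 15.65 pos [ 587.  -240.   121.5] turn needed [-0.028 -0.014 -0.001] F [ 0.6  1.  -0.9] w 39.6 q6 -0.45
t 15.7 z 121.5 angle -0.171 r 49.8 F [ 0.6  1.  -0.9] w 39.6
turn [-0.028 -0.014 -0.001]
[[2.5, -0.2, 0.2]]
```

Emit:
arm_command:
  commands:
    - [[0, 0, -3], [-0.028, -0.014, 0], 4]
    - [[0, 0, -4], [0, 0, 0], 6]
    - [[0, 0, -4], [0, 0, 0], 7]
    - [[4, -0.5, -0.2], [0, 0, 0], 7.5]
    - [[4, -0.5, -0.2], [0, 0, 0], 7.5]
    - [[4, -0.5, -0.2], [0, 0, 0], 7.5]
    - [[4, -0.5, -0.2], [0, 0, 0], 7.5]
    - [[4, -0.5, -0.2], [0, 0, 0], 7.5]
    - [[4, -0.5, -0.2], [0, 0, 0], 7.5]
    - [[4, -0.5, -0.2], [0, 0, 0], 7.5]
    - [[4, -0.5, -0.2], [0, 0, 0], 7.5]
    - [[4, -0.5, -0.2], [0, 0, 0], 7.5]

```text
time: 16.65
position: [544.3, 122.0, 256.1]
orientation: [2.241, 2.191, 0.012]
force: [0.9, 0.6, 0.5]
grip_width: 74.8
```

```bash
python3 -c "
from h import *
where([525,310,260])
"
```

```text
t 16.65 pos [544.3 122.  256.1] turn needed [ 0.011  0.    -0.023] F [0.9 0.6 0.5] w 74.8 q6 0.18
shift cm (tool) [18.75 -2.35 -0.42]
```

Emit:
arm_command:
  commands:
    - [[4, -0.4, 0], [0.01, 0, -0.023], 7.5]
    - [[4, -0.4, 0], [0, 0, 0], 7.5]
    - [[4, -0.4, 0], [0, 0, 0], 7.5]
    - [[4, -0.4, 0], [0, 0, 0], 7.5]
    - [[1, -0.4, 0], [0, 0, 0], 7.5]
    - [[0, 0, 0], [0, 0, 0], 7.5]
    - [[0, 0, 0], [0, 0, 0], 7.5]

```text
time: 17.23
position: [521.7, 305.3, 257.7]
orientation: [2.212, 2.228, 0.011]
force: [-0.2, -0.6, -0.6]
grip_width: 74.9
```

```bash
python3 -c "
from h import *
where();snap('wrist','w11.png')
a=cv2.imread('pics/w11.png');cv2.imwrite('pics/w11b.png',cv2.resize(a,(800,600),interpolation=2))
"
```

```text
t 17.23 pos [521.7 305.3 257.7] turn needed [ 0.006 -0.004  0.007] F [-0.2 -0.6 -0.6] w 74.9 q6 0.46
```

View pics/w11b.png

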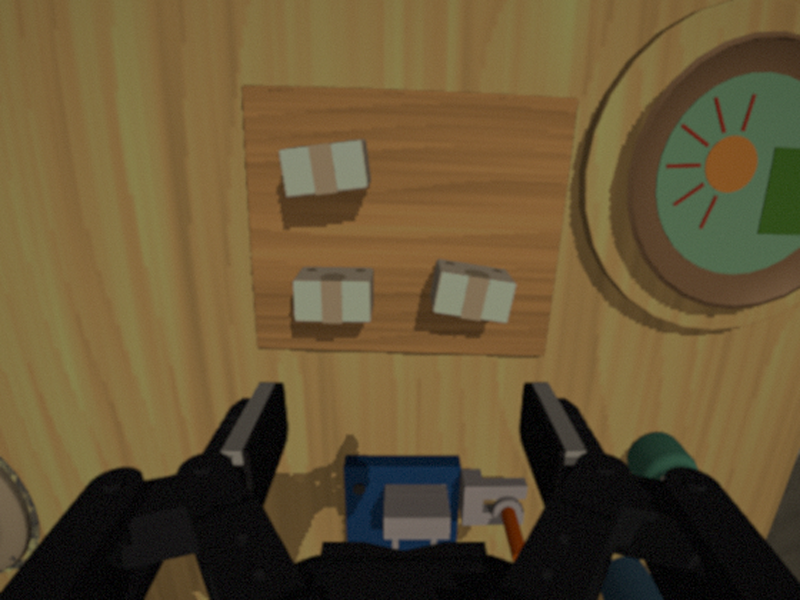

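```bash
cat > sec.py <<'E'
from h import *
def secs(s,Q,z=50,sc=0.7):
    for n,q in Q.items():
        w=ray('wrist',np.array(q)*sc,z,s)
        d=(w[1]-w[0]+w[2]-w[3])/2; e=(w[0]-w[3]+w[1]-w[2])/2
        print(n,w.mean(0).round(1),'yaw',np.arctan2(d[1],d[0]).round(3),np.arctan2(-e[0],e[1]).round(3),np.linalg.norm(d).round(1),np.linalg.norm(e).round(1))
E
python3 - <<'E'
from sec import *
s=manip.observe()
secs(s,dict(A=[(279,151),(363,141),(369,186),(286,197)],B=[(294,279),(373,279),(371,322),(294,322)],C=[(439,271),(515,283),(511,321),(433,311)]))
E
```

```text
A [467.3 362.2  50. ] yaw 0.122 0.106 60.0 31.8
B [469.9 263.2  50. ] yaw 0.005 -0.062 60.2 35.3
C [579.1 267.   50. ] yaw -0.143 -0.067 60.7 31.9
```

Emit:
arm_command:
  commands:
    - [[-2.2, -2.6, 2], [0, 0, 0.005], 8.4]
    - [[-2.2, -2.6, 2], [0, 0, 0], 8.4]
    - [[0, 0, 4], [0, 0, 0], 8.4]
    - [[0, 0, 4], [0, 0, 0], 8.4]
    - [[0, 0, 4], [0, 0, 0], 8.4]
    - [[0, 0, 0], [0, 0, 0], 8.4]
    - [[0, 0, 0], [0, 0, 0], 8.4]

```text
time: 17.87
position: [475.8, 248.3, 95.6]
orientation: [2.233, 2.199, 0.024]
force: [1.2, -0.3, 0.7]
grip_width: 83.8
```

```bash
python3 -c "
from h import *
where([470,262,14]);snap('wrist','w12.png')
"
```

```text
t 17.87 pos [475.8 248.3  95.6] turn needed [ 0.016 -0.005 -0.015] F [ 1.2 -0.3  0.7] w 83.8 q6 0.43
shift cm (tool) [ 1.32 -0.73  8.15]
```

View pics/w12.png

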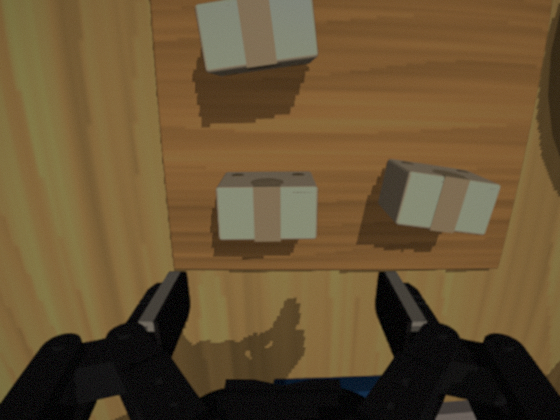

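```bash
python3 - <<'E'
from sec import *
s=manip.observe()
secs(s,dict(B=[(217,187),(317,187),(316,238),(218,241)],C=[(408,168),(498,184),(488,233),(397,221)]),sc=1)
E
```

```text
B [467.9 263.1  50. ] yaw -0.003 -0.031 58.7 33.1
C [577.2 268.3  50. ] yaw -0.169 -0.059 59.3 32.3
```

Consistent with the first measurement. Descending onto B at (469, 262).

Emit:
arm_command:
  commands:
    - [[1.35, -0.8, 0], [0.016, -0.005, -0.015], 8.4]
    - [[0, 0, 0], [0, 0, 0], 8.4]
    - [[0, 0, 1.5], [0, 0, 0], 8.4]
    - [[0, 0, 0], [0, 0, 0], 8.4]

```text
time: 18.25
position: [473.6, 261.8, 91.0]
orientation: [2.221, 2.214, 0.02]
force: [-0.6, -0.2, -0.8]
grip_width: 84.0
```

```bash
python3 -c "
from h import *
where([469,262,14])
"
```

```text
t 18.25 pos [473.6 261.8  91. ] turn needed [ 0.013 -0.005 -0.003] F [-0.6 -0.2 -0.8] w 84.0 q6 0.44
shift cm (tool) [-0.02 -0.56  7.69]
```

Emit:
arm_command:
  commands:
    - [[0, -0.5, 1.5], [0.012, 0, 0], 8.4]
    - [[0, 0, 2], [0, 0, 0], 8.4]
    - [[0, 0, 2], [0, 0, 0], 8.4]
    - [[0, 0, 1], [0, 0, 0], 8.4]
    - [[0, 0, 0], [0, 0, 0], 8.4]

```text
time: 18.67
position: [474.0, 262.8, 31.4]
orientation: [2.227, 2.215, 0.027]
force: [-0.2, -0.1, -0.9]
grip_width: 84.2
```

```bash
python3 -c "
from h import *
where([469,262,14])
"
```

```text
t 18.67 pos [474.  262.8  31.4] turn needed [ 0.013 -0.012 -0.005] F [-0.2 -0.1 -0.9] w 84.2 q6 0.44
shift cm (tool) [-0.11 -0.53  1.73]
```

Emit:
arm_command:
  commands:
    - [[-0.1, -0.5, 0.5], [0.012, -0.012, -0.005], 8.4]
    - [[0, 0, 0.6], [0, 0, 0], 8.4]
    - [[0, 0, 0.2], [0, 0, 0], 8.4]
    - [[0, 0, 0], [0, 0, 0], 8.4]

```text
time: 19.0
position: [469.9, 262.1, 19.9]
orientation: [2.22, 2.22, 0.002]
force: [0.3, 0.4, 0.1]
grip_width: 83.9
```

```bash
python3 -c "
from h import *
where([469,262,14]);snap('wrist','w13.png')
"
```

```text
t 19.0 pos [469.9 262.1  19.9] turn needed [ 0.002  0.    -0.   ] F [0.3 0.4 0.1] w 83.9 q6 0.44
shift cm (tool) [-0.01 -0.09  0.59]
```

View pics/w13.png

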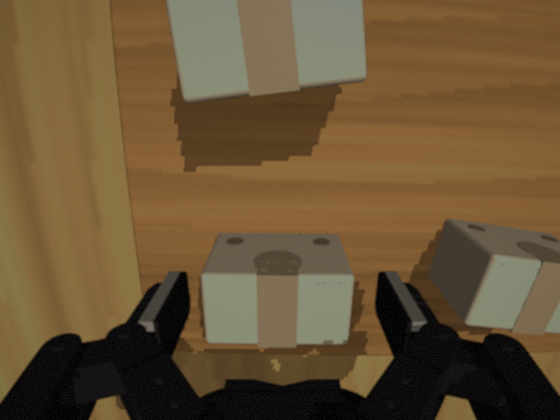

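Emit:
arm_command:
  commands:
    - [[0, -0.1, 0.5], [0, 0, 0], 8.4]
    - [[0, 0, 0], [0, 0, 0], 8.4]
    - [[0, 0, 0], [0, 0, 0], 5]
    - [[0, 0, 0], [0, 0, 0], 5]
    - [[0, 0, 0], [0, 0, 0], 5]
    - [[0, 0, 0], [0, 0, 0], 5]
    - [[0, 0, 0], [0, 0, 0], 5]

```text
time: 19.63
position: [470.1, 262.8, 16.8]
orientation: [2.219, 2.219, 0.008]
force: [0.0, 0.3, -0.6]
grip_width: 59.4
```

```bash
python3 -c "
from h import *
where([469,262,14]);snap('wrist','w14.png')
"
```

```text
t 19.63 pos [470.1 262.8  16.8] turn needed [ 0.006 -0.001 -0.   ] F [ 0.   0.3 -0.6] w 59.4 q6 0.44
shift cm (tool) [-0.08 -0.11  0.28]
```

View pics/w14.png

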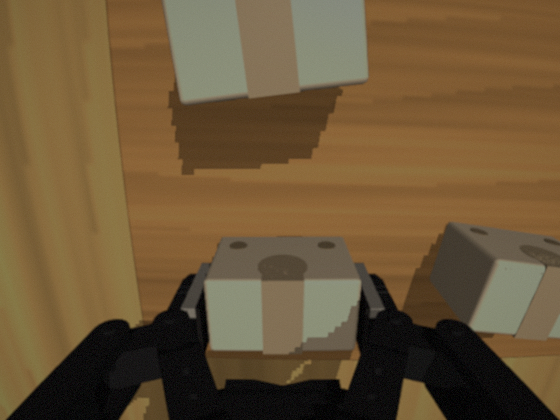

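Emit:
arm_command:
  commands:
    - [[0, 0, -2], [0.005, 0, 0], 5]
    - [[0, 0, -4], [0, 0, 0], 5]
    - [[0, 0, -4], [0, 0, 0], 5]
    - [[-3.6, 1, -2], [0, 0, 0], 5]
    - [[-4, 1, 0], [0, 0, 0], 5]
    - [[-4, 1, 0], [0, 0, 0], 5]
    - [[-4, 1, 0], [0, 0, 0], 5]
    - [[-4, 1, 0], [0, 0, 0], 5]
    - [[-3.5, 1, 0], [0, 0, 0], 5]
    - [[-1, 0.5, 0], [0, 0, 0], 5]
    - [[0, 0, 0], [0, 0, 0], 5]
    - [[0, 0, 0], [0, 0, 0], 5]

```text
time: 20.68
position: [535.1, 13.2, 140.1]
orientation: [2.216, 2.226, -0.005]
force: [-0.2, 0.4, 0.1]
grip_width: 58.7
```

```bash
python3 -c "
from h import *
where([538,17,31]);snap('wrist','w15.png')
"
```

```text
t 20.68 pos [535.1  13.2 140.1] turn needed [-0.002  0.003  0.004] F [-0.2  0.4  0.1] w 58.7 q6 -0.05
shift cm (tool) [ 0.4   0.31 10.91]
```

View pics/w15.png

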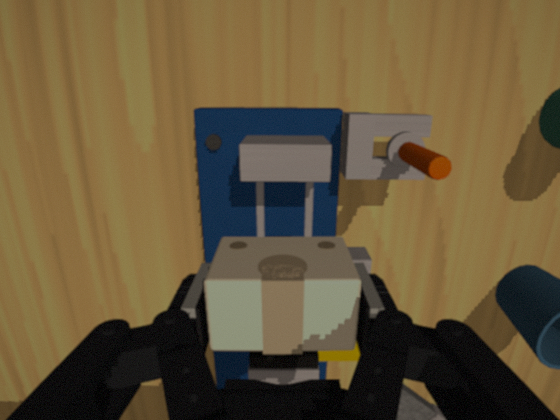

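```bash
python3 -c "
from h import *
s=manip.observe()
print(ray('wrist',[[240,180],[330,180],[330,137],[246,137]],65,s).round(1), 'jaw',ray('wrist',[[247,353],[320,357],[249,367],[322,370]],65,s).round(1))
print(ray('wrist',[[212,281],[353,281],[355,348],[210,345]],140-17+50,s).round(1))
"
```

```text
[[507.1  40.9  65. ]
 [566.8  41.3  65. ]
 [565.4  69.6  65. ]
 [511.9  69.2  65. ]] jaw [[ 507.2 -104.5   65. ]
 [ 567.  -108.3   65. ]
 [ 508.4 -119.5   65. ]
 [ 569.4 -122.5   65. ]]
[[ 5.091e+02  3.080e+01  1.730e+02]
 [ 5.618e+02  3.110e+01  1.730e+02]
 [ 5.653e+02 -7.000e-01  1.730e+02]
 [ 5.061e+02  5.000e-01  1.730e+02]]
```

Emit:
arm_command:
  commands:
    - [[0.35, 0.3, 2], [0, 0, 0.004], 5]
    - [[0, 0, 2], [0, 0, 0], 5]
    - [[0, 0, 2], [0, 0, 0], 5]
    - [[0, 0, 1], [0, 0, 0], 5]
    - [[0, 0, 0], [0, 0, 0], 5]
    - [[0, 0, 0], [0, 0, 0], 5]

```text
time: 21.23
position: [539.1, 25.0, 73.3]
orientation: [2.204, 2.23, 0.001]
force: [0.6, 0.7, -0.9]
grip_width: 59.2
```

```bash
python3 -c "
from h import *
where([538,17,31])
"
```

```text
t 21.23 pos [539.1  25.   73.3] turn needed [0.005 0.004 0.012] F [ 0.6  0.7 -0.9] w 59.2 q6 -0.03
shift cm (tool) [-0.78 -0.14  4.24]
```

Emit:
arm_command:
  commands:
    - [[-0.9, -0.1, -0.3], [0.005, 0.004, 0.012], 5]
    - [[0, 0, 0], [0, 0, 0], 5]
    - [[0, 0, 0], [0, 0, 0], 5]

```text
time: 21.48
position: [537.6, 18.2, 77.0]
orientation: [-2.218, -2.223, -0.001]
force: [-0.4, 0.4, -1.5]
grip_width: 59.0
```

```bash
python3 -c "
from h import *
where([538,17,31]);snap('side','s16.png');a=cv2.imread('pics/s16.png')[160:360,180:380];cv2.imwrite('pics/s16b.png',cv2.resize(a,None,fx=3,fy=3,interpolation=2))
"
```

```text
t 21.48 pos [537.6  18.2  77. ] turn needed [-0.001 -0.001  0.003] F [-0.4  0.4 -1.5] w 59.0 q6 -0.04
shift cm (tool) [-0.12  0.04  4.6 ]
```

View pics/s16b.png

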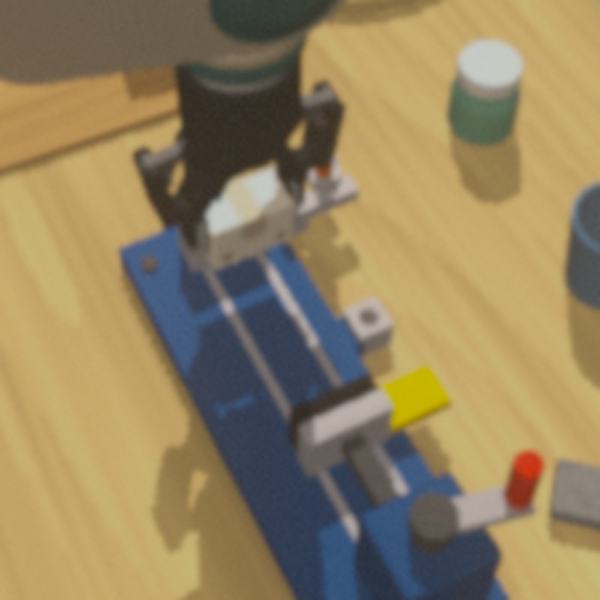

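Emit:
arm_command:
  commands:
    - [[-0.4, 0, 1], [0, 0, 0.003], 5]
    - [[0, 0, 1.2], [0, 0, 0], 5]
    - [[0, 0, 1.2], [0, 0, 0], 5]
    - [[0, 0, 0.6], [0, 0, 0], 5]
    - [[0, 0, 0], [0, 0, 0], 5]

```text
time: 21.95
position: [537.0, 13.8, 32.1]
orientation: [-2.222, -2.219, 0.0]
force: [0.4, -0.3, -1.1]
grip_width: 59.1
```

```bash
python3 -c "
from h import *
where([538,14,30]);snap('wrist','w17.png')
"
```

```text
t 21.95 pos [537.   13.8  32.1] turn needed [-0.001 -0.001 -0.001] F [ 0.4 -0.3 -1.1] w 59.1 q6 -0.04
shift cm (tool) [0.02 0.1  0.21]
```

View pics/w17.png

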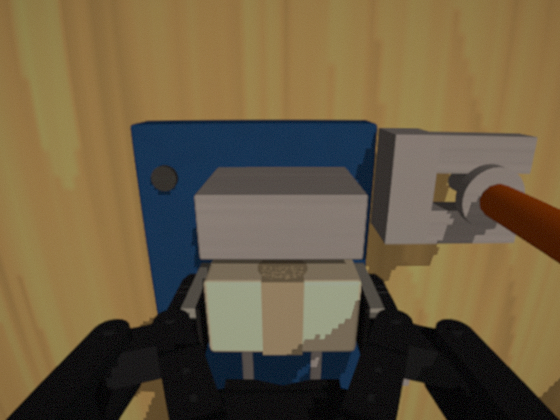

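Emit:
arm_command:
  commands:
    - [[0, 0.05, 0.25], [0, 0, 0], 5]
    - [[0, 0, 0.05], [0, 0, 0], 5]
    - [[0, 0, 0], [0, 0, 0], 8]
    - [[0, 0, 0], [0, 0, 0], 8]
    - [[0, 0, 0], [0, 0, 0], 8]
    - [[0, 0, -2], [0, 0, 0], 8]
    - [[0, 0, -4], [0, 0, 0], 8]
    - [[0, 0, -4], [0, 0, 0], 8]
    - [[0, 0, -2], [0, 0, 0], 8]
    - [[0, 0, 0], [0, 0, 0], 8]

```text
time: 22.83
position: [537.6, 13.7, 155.6]
orientation: [-2.222, -2.219, -0.0]
force: [-0.1, 0.4, -0.6]
grip_width: 79.9
```

```bash
python3 -c "
from h import *
where([468.5,360,140]);snap('wrist','w18.png')
"
```

```text
t 22.83 pos [537.6  13.7 155.6] turn needed [-0.001 -0.001 -0.001] F [-0.1  0.4 -0.6] w 79.9 q6 -0.04
shift cm (tool) [34.62 -6.95  1.61]
```

View pics/w18.png

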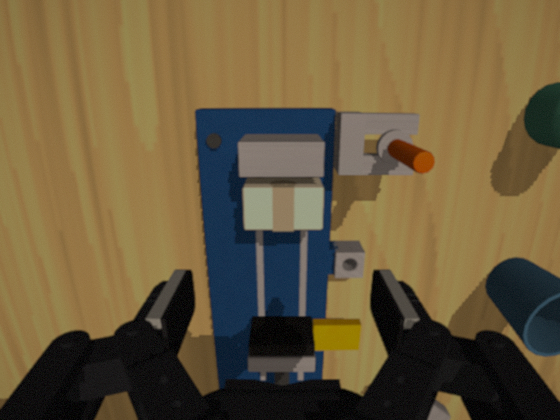

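Emit:
arm_command:
  commands:
    - [[4, 0.6, 0], [0, 0, 0], 8.4]
    - [[4, 0.6, 0], [0, 0, 0], 8.4]
    - [[4, 0.6, 0], [0, 0, 0], 8.4]
    - [[4, 0.6, 0], [0, 0, 0], 8.4]
    - [[4, 0.6, 0], [0, 0, 0.1], 8.4]
    - [[3.6, 0.6, 0], [0, 0, 0.05], 8.4]
    - [[0, 0, 0], [0, 0, 0], 8.4]
    - [[0, 0, 0], [0, 0, 0], 8.4]

```text
time: 23.55
position: [575.6, 256.7, 140.4]
orientation: [-2.391, -2.028, 0.022]
force: [-0.2, -0.4, 0.7]
grip_width: 84.1
```

```bash
python3 -c "
from h import *
where([579,265,14],yaw=-.15);snap('wrist','w19.png')
"
```

```text
t 23.55 pos [575.6 256.7 140.4] turn needed [-0.014  0.006 -0.014] F [-0.2 -0.4  0.7] w 84.1 q6 0.52
shift cm (tool) [ 0.96  0.38 12.63]
```

View pics/w19.png

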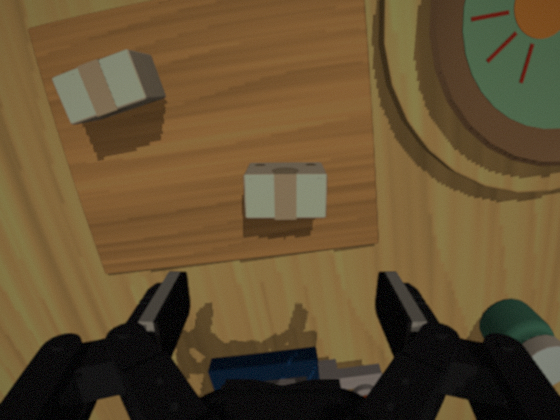

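```bash
python3 - <<'E'
from sec import *
s=manip.observe()
secs(s,dict(C=[(244,175),(326,173),(326,217),(245,219)],A=[(54,81),(130,50),(147,91),(75,123)]),sc=1)
where([579,266,45],yaw=-.16)
E
```

```text
C [578. 267.  50.] yaw -0.133 -0.15 58.7 33.3
A [468.2 363.1  50. ] yaw 0.163 0.171 58.5 28.8
t 23.6 pos [575.2 256.4 139.9] turn needed [-0.015  0.006 -0.004] F [-0.5  0.1 -0.3] w 84.0 q6 0.52
shift cm (tool) [1.06 0.37 9.48]
```

Emit:
arm_command:
  commands:
    - [[1, 0.3, 1], [-0.015, 0.005, -0.015], 8.4]
    - [[0, 0, 2], [0, 0, 0], 8.4]
    - [[0, 0, 3], [0, 0, 0], 8.4]
    - [[0, 0, 2], [0, 0, 0], 8.4]
    - [[0, 0, 0], [0, 0, 0], 8.4]
    - [[0, 0, 0], [0, 0, 0], 8.4]

```text
time: 24.1
position: [579.3, 258.9, 54.8]
orientation: [2.383, 2.045, -0.005]
force: [-0.2, 1.2, 0.6]
grip_width: 83.9
```

```bash
python3 -c "
from h import *
where([578.5,265.5,16],yaw=-.145)
"
```

```text
t 24.1 pos [579.3 258.9  54.8] turn needed [-0.001  0.003 -0.007] F [-0.2  1.2  0.6] w 83.9 q6 0.52
shift cm (tool) [ 0.65 -0.17  3.88]
```

Emit:
arm_command:
  commands:
    - [[0.65, -0.15, 0.5], [0, 0, -0.007], 8.4]
    - [[0, 0, 1], [0, 0, 0], 8.4]
    - [[0, 0, 1.2], [0, 0, 0], 8.4]
    - [[0, 0, 0.9], [0, 0, 0], 8.4]
    - [[0, 0, 0], [0, 0, 0], 8.4]

```text
time: 24.52
position: [581.0, 264.9, 20.3]
orientation: [2.375, 2.051, 0.005]
force: [-0.8, 0.3, 0.0]
grip_width: 84.3
```

```bash
python3 -c "
from h import *
where([578.5,265.5,16],yaw=-.145);snap('wrist','w20.png')
"
```

```text
t 24.52 pos [581.  264.9  20.3] turn needed [ 0.005 -0.    -0.001] F [-0.8  0.3  0. ] w 84.3 q6 0.52
shift cm (tool) [ 0.02 -0.25  0.43]
```

View pics/w20.png

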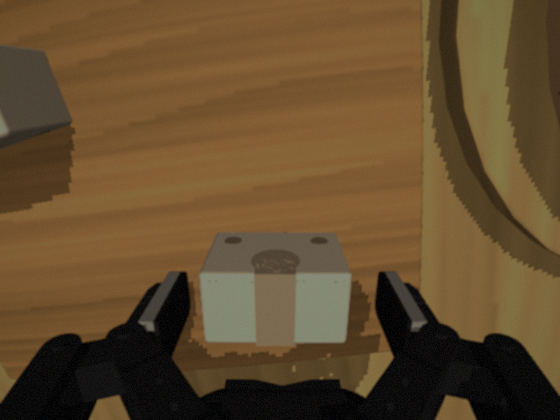

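Well between the fingers; close, then lift and square the yaw.

Emit:
arm_command:
  commands:
    - [[0, -0.3, 0.35], [0.005, 0, 0], 8.4]
    - [[0, 0, 0], [0, 0, 0], 8.4]
    - [[0, 0, 0], [0, 0, 0], 5]
    - [[0, 0, 0], [0, 0, 0], 5]
    - [[0, 0, 0], [0, 0, 0], 5]
    - [[0, 0, 0], [0, 0, 0], 5]
    - [[0, 0, 0], [0, 0, 0], 5]

```text
time: 25.15
position: [579.4, 266.3, 19.9]
orientation: [2.377, 2.053, 0.007]
force: [-0.1, 1.2, -0.5]
grip_width: 59.0
```

```bash
python3 -c "
from h import *
where([537.5,-26,140])
"
```

```text
t 25.15 pos [579.4 266.3  19.9] turn needed [ 0.004 -0.002 -0.146] F [-0.1  1.2 -0.5] w 59.0 q6 0.52
shift cm (tool) [-29.49   0.15 -12.08]
```

Emit:
arm_command:
  commands:
    - [[0, 0, -2], [0, 0, 0], 5]
    - [[0, 0, -4], [0, 0, -0.07], 5]
    - [[0, 0, -4], [0, 0, -0.075], 5]
    - [[-3.6, -0.7, -2], [0, 0, 0], 5]
    - [[-4, -0.7, 0], [0, 0, 0], 5]
    - [[-4, -0.7, 0], [0, 0, 0], 5]
    - [[-4, -0.7, 0], [0, 0, 0], 5]
    - [[-4, -0.6, 0], [0, 0, 0], 5]
    - [[-4, -0.6, 0], [0, 0, 0], 5]
    - [[-4, -0.2, 0], [0, 0, 0], 5]
    - [[-1.2, 0, 0], [0, 0, 0], 5]
    - [[0, 0, 0], [0, 0, 0], 5]

```text
time: 26.15
position: [535.0, -32.6, 143.5]
orientation: [2.206, 2.233, 0.001]
force: [0.4, 0.0, -0.8]
grip_width: 59.2
```

```bash
python3 -c "
from h import *
where([537.5,-26,34])
"
```

```text
t 26.15 pos [535.  -32.6 143.5] turn needed [0.003 0.002 0.012] F [ 0.4  0.  -0.8] w 59.2 q6 -0.14
shift cm (tool) [ 0.67  0.23 10.95]
```

Emit:
arm_command:
  commands:
    - [[0.2, 0.2, 1.5], [0.003, 0, 0.012], 5]
    - [[0, 0, 2], [0, 0, 0], 5]
    - [[0, 0, 2], [0, 0, 0], 5]
    - [[0, 0, 0], [0, 0, 0], 5]
    - [[0, 0, 0], [0, 0, 0], 5]
    - [[0, 0, 0], [0, 0, 0], 5]

```text
time: 26.65
position: [537.9, -28.3, 88.5]
orientation: [2.222, 2.219, 0.001]
force: [0.3, -0.8, -0.2]
grip_width: 58.4
```

```bash
python3 -c "
from h import *
where([537.5,-26,34]);snap('wrist','w21.png')
"
```

```text
t 26.65 pos [537.9 -28.3  88.5] turn needed [ 0.002  0.001 -0.001] F [ 0.3 -0.8 -0.2] w 58.4 q6 -0.12
shift cm (tool) [ 0.24 -0.05  5.45]
```

View pics/w21.png

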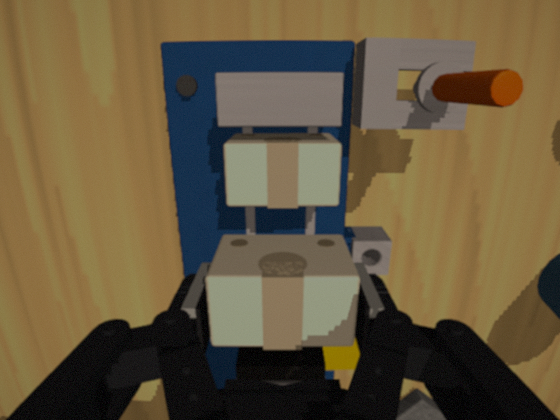

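Emit:
arm_command:
  commands:
    - [[0.1, 0, 1.2], [0, 0, 0], 5]
    - [[0, 0, 1.2], [0, 0, 0], 5]
    - [[0, 0, 1.2], [0, 0, 0], 5]
    - [[0, 0, 1.0], [0, 0, 0], 5]
    - [[0, 0, 0], [0, 0, 0], 5]
    - [[0, 0, 0], [0, 0, 0], 5]

```text
time: 27.2
position: [540.5, -26.4, 42.0]
orientation: [2.216, 2.216, 0.008]
force: [-0.1, -0.6, -1.1]
grip_width: 59.3
```

```bash
python3 -c "
from h import *
where([537.5,-27,32])
"
```

```text
t 27.2 pos [540.5 -26.4  42. ] turn needed [0.009 0.001 0.   ] F [-0.1 -0.6 -1.1] w 59.3 q6 -0.12
shift cm (tool) [-0.05 -0.31  0.99]
```

Emit:
arm_command:
  commands:
    - [[0, -0.3, 0.5], [0.009, 0, 0], 5]
    - [[0, 0, 0.4], [0, 0, 0], 5]
    - [[0, 0, 0], [0, 0, 0], 5]

```text
time: 27.45
position: [537.6, -26.5, 32.7]
orientation: [2.221, 2.221, -0.002]
force: [0.3, 0.5, -1.6]
grip_width: 59.1
```

```bash
python3 -c "
from h import *
where([537.5,-27,32])
"
```

```text
t 27.45 pos [537.6 -26.5  32.7] turn needed [ 0.     0.002 -0.   ] F [ 0.3  0.5 -1.6] w 59.1 q6 -0.12
shift cm (tool) [-0.05 -0.01  0.07]
```

Emit:
arm_command:
  commands:
    - [[0, 0, 0.1], [0, 0, 0], 5]
    - [[0, 0, 0], [0, 0, 0], 5]
    - [[0, 0, 0], [0, 0, 0], 8]
    - [[0, 0, 0], [0, 0, 0], 8]
    - [[0, 0, 0], [0, 0, 0], 8]
    - [[0, 0, -2], [0, 0, 0], 8]
    - [[0, 0, -4], [0, 0, 0], 8]
    - [[0, 0, -4], [0, 0, 0], 8]
    - [[0, 0, -2], [0, 0, 0], 8]
    - [[0, 0, 0], [0, 0, 0], 8]

```text
time: 28.28
position: [536.9, -26.4, 156.9]
orientation: [2.222, 2.221, -0.003]
force: [0.9, -0.1, 0.1]
grip_width: 80.4
```

```bash
python3 -c "
from h import *
where([468,345,160]);snap('wrist','w22.png')
"
```

```text
t 28.28 pos [536.9 -26.4 156.9] turn needed [-0.001  0.001 -0.   ] F [ 0.9 -0.1  0.1] w 80.4 q6 -0.12
shift cm (tool) [37.14 -6.91 -0.36]
```

View pics/w22.png

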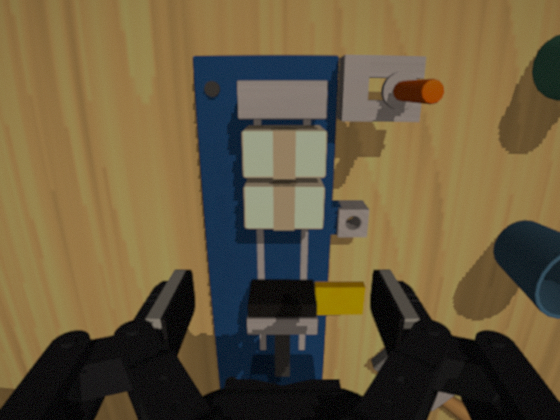

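Two placed neatly. Now section A.

Emit:
arm_command:
  commands:
    - [[4, -0.7, 0], [0, 0, 0], 8.4]
    - [[4, -0.7, 0], [0, 0, 0], 8.4]
    - [[4, -0.7, 0], [0, 0, 0], 8.4]
    - [[4, -0.7, 0], [0, 0, 0], 8.4]
    - [[4, -0.7, 0], [0, 0, 0], 8.4]
    - [[4, -0.7, 0], [0, 0, 0], 8.4]
    - [[4, -0.7, 0], [0, 0, -0.03], 8.4]
    - [[4, -0.7, 0], [0, 0, -0.04], 8.4]
    - [[4, -0.7, 0], [0, 0, -0.04], 8.4]
    - [[0, 0, 0], [0, 0, 0], 8.4]
    - [[0, 0, 0], [0, 0, 0], 8.4]

```text
time: 29.25
position: [461.9, 342.0, 135.2]
orientation: [-2.091, -2.332, 0.036]
force: [-0.3, 0.2, -0.6]
grip_width: 84.2
```

```bash
python3 -c "
from h import *
where([468,361,45],yaw=.12);snap('wrist','w23.png')
"
```

```text
t 29.25 pos [461.9 342.  135.2] turn needed [-0.023  0.008 -0.011] F [-0.3  0.2 -0.6] w 84.2 q6 0.46
shift cm (tool) [1.9  1.02 8.99]
```

View pics/w23.png

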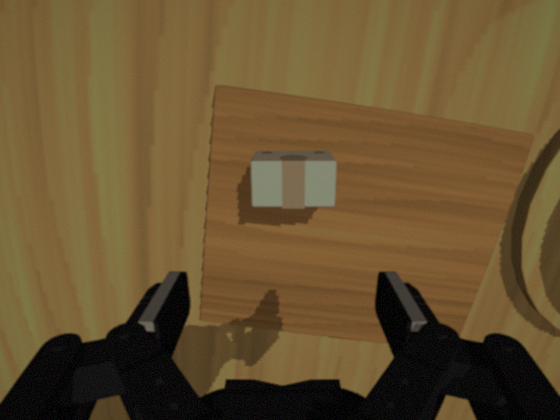

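```bash
python3 - <<'E'
from sec import *
s=manip.observe()
secs(s,dict(A=[(251,161),(335,160),(335,206),(252,206)]),sc=1)
E
```

```text
A [465.4 363.8  50. ] yaw 0.121 0.13 58.0 32.8
```

Emit:
arm_command:
  commands:
    - [[1.7, 0.7, 1], [-0.02, 0.008, -0.01], 8.4]
    - [[0, 0, 2], [0, 0, 0], 8.4]
    - [[0, 0, 3], [0, 0, 0], 8.4]
    - [[0, 0, 1.5], [0, 0, 0], 8.4]
    - [[0, 0, 0], [0, 0, 0], 8.4]
    - [[0, 0, 0], [0, 0, 0], 8.4]

```text
time: 29.8
position: [468.4, 352.6, 53.5]
orientation: [-2.096, -2.337, 0.01]
force: [-0.1, -0.6, -0.4]
grip_width: 84.0
```

```bash
python3 -c "
from h import *
where([467,361,16],yaw=.12)
"
```

```text
t 29.8 pos [468.4 352.6  53.5] turn needed [-0.006  0.002 -0.011] F [-0.1 -0.6 -0.4] w 84.0 q6 0.47
shift cm (tool) [ 0.86 -0.02  3.75]
```

Emit:
arm_command:
  commands:
    - [[0.9, 0, 0.5], [-0.006, 0.002, -0.01], 8.4]
    - [[0, 0, 1], [0, 0, 0], 8.4]
    - [[0, 0, 1.2], [0, 0, 0], 8.4]
    - [[0, 0, 0.8], [0, 0, 0], 8.4]
    - [[0, 0, 0], [0, 0, 0], 8.4]

```text
time: 30.22
position: [469.8, 361.5, 18.8]
orientation: [2.087, 2.345, 0.009]
force: [-0.6, -0.4, -0.2]
grip_width: 83.8
```

```bash
python3 -c "
from h import *
where([467,361.5,16],yaw=.12);snap('wrist','w24.png')
"
```

```text
t 30.22 pos [469.8 361.5  18.8] turn needed [ 0.005 -0.002 -0.004] F [-0.6 -0.4 -0.2] w 83.8 q6 0.48
shift cm (tool) [ 0.03 -0.28  0.28]
```

View pics/w24.png

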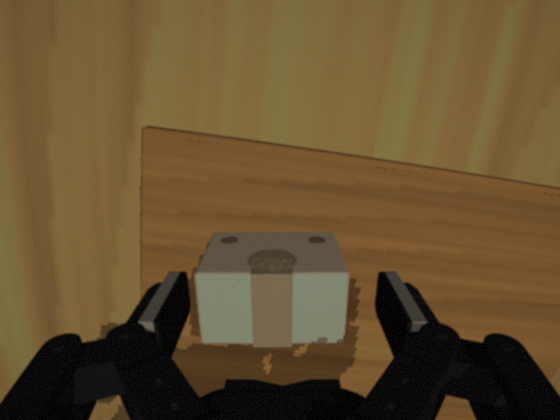

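Emit:
arm_command:
  commands:
    - [[0, -0.4, 0.2], [0.005, 0, 0], 8.4]
    - [[0, 0, 0], [0, 0, 0], 8.4]
    - [[0, 0, 0], [0, 0, 0], 5]
    - [[0, 0, 0], [0, 0, 0], 5]
    - [[0, 0, 0], [0, 0, 0], 5]
    - [[0, 0, 0], [0, 0, 0], 5]
    - [[0, 0, 0], [0, 0, 0], 5]

```text
time: 30.85
position: [466.8, 362.1, 19.8]
orientation: [-2.088, -2.346, -0.009]
force: [0.3, -0.3, -0.7]
grip_width: 58.4
```

```bash
python3 -c "
from h import *
where([537.5,-67,140])
"
```

```text
t 30.85 pos [466.8 362.1  19.8] turn needed [ 0.004 -0.005  0.116] F [ 0.3 -0.3 -0.7] w 58.4 q6 0.48
shift cm (tool) [-43.38   2.09 -12.21]
```

Emit:
arm_command:
  commands:
    - [[0, 0, -2], [0, 0, 0], 5]
    - [[0, 0, -4], [0, 0, 0.06], 5]
    - [[0, 0, -4], [0, 0, 0.055], 5]
    - [[-3.6, 0.7, -2], [0, 0, 0], 5]
    - [[-4, 0.7, 0], [0, 0, 0], 5]
    - [[-4, 0.7, 0], [0, 0, 0], 5]
    - [[-4, 0.7, 0], [0, 0, 0], 5]
    - [[-4, 0.7, 0], [0, 0, 0], 5]
    - [[-4, 0.7, 0], [0, 0, 0], 5]
    - [[-4, 0.7, 0], [0, 0, 0], 5]
    - [[-4, 0.7, 0], [0, 0, 0], 5]
    - [[-4, 0.7, 0], [0, 0, 0], 5]

```text
time: 31.85
position: [527.5, 0.3, 143.0]
orientation: [2.211, 2.232, 0.007]
force: [1.3, 0.1, -0.7]
grip_width: 59.2
```

```bash
python3 -c "
from h import *
where([537.5,-67,140])
"
```

```text
t 31.85 pos [5.275e+02 3.000e-01 1.430e+02] turn needed [ 0.003 -0.003  0.009] F [ 1.3  0.1 -0.7] w 59.2 q6 -0.08
shift cm (tool) [-6.74  0.93  0.28]
```

Emit:
arm_command:
  commands:
    - [[-2.5, 0.5, 0], [0.003, -0.003, 0.009], 5]
    - [[-2.5, 0.3, 0], [0, 0, 0], 5]
    - [[-1, 0, 0], [0, 0, 0], 5]
    - [[0, 0, 1.5], [0, 0, 0], 5]
    - [[0, 0, 2], [0, 0, 0], 5]
    - [[0, 0, 1], [0, 0, 0], 5]
    - [[0, 0, 0], [0, 0, 0], 5]
    - [[0, 0, 0], [0, 0, 0], 5]

```text
time: 32.52
position: [535.4, -71.0, 96.3]
orientation: [2.233, 2.208, -0.002]
force: [0.4, -0.3, -1.2]
grip_width: 59.1
```

```bash
python3 -c "
from h import *
where([537.5,-67,34]);snap('wrist','w25.png')
"
```

```text
t 32.52 pos [535.4 -71.   96.3] turn needed [ 0.     0.002 -0.011] F [ 0.4 -0.3 -1.2] w 59.1 q6 -0.19
shift cm (tool) [0.41 0.2  6.23]
```

View pics/w25.png

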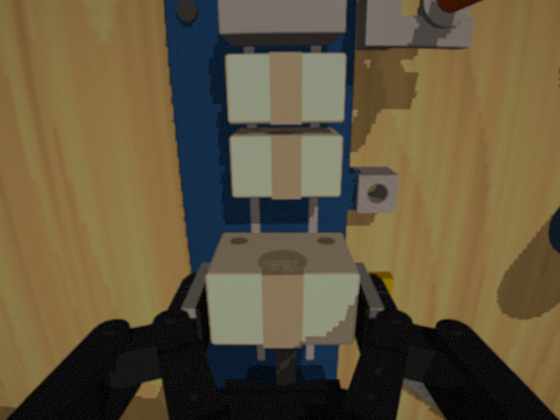

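Emit:
arm_command:
  commands:
    - [[0.2, 0.2, 1.2], [0, 0, -0.011], 5]
    - [[0, 0, 1.2], [0, 0, 0], 5]
    - [[0, 0, 1.2], [0, 0, 0], 5]
    - [[0, 0, 1.2], [0, 0, 0], 5]
    - [[0, 0, 0], [0, 0, 0], 5]
    - [[0, 0, 0], [0, 0, 0], 5]

```text
time: 33.07
position: [539.5, -67.0, 46.7]
orientation: [2.212, 2.223, 0.003]
force: [-0.5, -0.6, -1.8]
grip_width: 59.0
```

```bash
python3 -c "
from h import *
where([537.5,-68,32.5])
"
```

```text
t 33.07 pos [539.5 -67.   46.7] turn needed [0.005 0.002 0.005] F [-0.5 -0.6 -1.8] w 59.0 q6 -0.2
shift cm (tool) [-0.1  -0.21  1.41]
```

Emit:
arm_command:
  commands:
    - [[-0.1, -0.2, 0.7], [0.005, 0, 0.005], 5]
    - [[0, 0, 0.6], [0, 0, 0], 5]
    - [[0, 0, 0], [0, 0, 0], 5]

```text
time: 33.32
position: [538.0, -67.9, 33.4]
orientation: [2.219, 2.22, -0.001]
force: [-0.1, 0.5, -1.4]
grip_width: 58.9
```

```bash
python3 -c "
from h import *
where([537.5,-68,32.5])
"
```

```text
t 33.32 pos [538.  -67.9  33.4] turn needed [0.001 0.003 0.   ] F [-0.1  0.5 -1.4] w 58.9 q6 -0.19
shift cm (tool) [-0.01 -0.05  0.09]
```

Emit:
arm_command:
  commands:
    - [[0, 0, 0.15], [0, 0, 0], 5]
    - [[0, 0, 0], [0, 0, 0], 5]
    - [[0, 0, 0], [0, 0, 0], 8]
    - [[0, 0, 0], [0, 0, 0], 8]
    - [[0, 0, 0], [0, 0, 0], 8]
    - [[0, 0, -2], [0, 0, 0], 8]
    - [[0, 0, -4], [0, 0, 0], 7]
    - [[0, 0, -4], [0, 0, 0], 6]
    - [[0, 0, -4], [0, 0, 0], 4]
    - [[0, 0, -4], [0, 0, 0], 4]
    - [[0, 0, 0], [0, 0, 0], 4]
    - [[0, 0, 0], [0, 0, 0], 4]

```text
time: 34.32
position: [537.2, -67.5, 222.0]
orientation: [2.219, 2.218, 0.0]
force: [0.2, -0.2, -1.3]
grip_width: 39.5
```

```bash
python3 -c "
from h import *
where([587,-240,170]);snap('wrist','w26.png')
"
```

```text
t 34.32 pos [537.2 -67.5 222. ] turn needed [ 0.003  0.003 -0.   ] F [ 0.2 -0.2 -1.3] w 39.5 q6 -0.19
shift cm (tool) [-17.24   4.97   5.26]
```

View pics/w26.png

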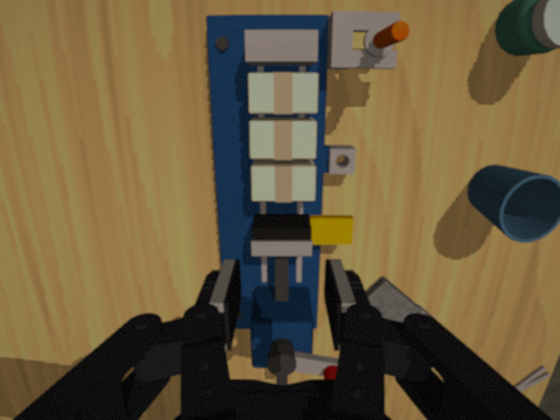

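Emit:
arm_command:
  commands:
    - [[-4, 1.2, 0.3], [0, 0, 0], 4]
    - [[-4, 1.2, 0.3], [0, 0, 0], 4]
    - [[-4, 1.2, 0.3], [0, 0, 0], 4]
    - [[-4, 1.2, 0.3], [0, 0, 0], 4]
    - [[-0.8, 0.3, 0.3], [0, 0, 0], 4]
    - [[0, 0, 0], [0, 0, 0], 4]
    - [[0, 0, 0], [0, 0, 0], 4]

```text
time: 34.95
position: [588.7, -238.5, 199.7]
orientation: [-2.214, -2.224, 0.001]
force: [-0.3, 0.6, 0.2]
grip_width: 40.2
```

```bash
python3 -c "
from h import *
where([587,-240,120]);s=snap('wrist','w27.png');print(proj('wrist',[[587,-240,153]],s))
"
```

```text
t 34.95 pos [ 588.7 -238.5  199.7] turn needed [-0.003 -0.002  0.004] F [-0.3  0.6  0.2] w 40.2 q6 -0.45
shift cm (tool) [-0.16 -0.15  7.97]
[[278.92883018 237.87895764]]
```

View pics/w27.png

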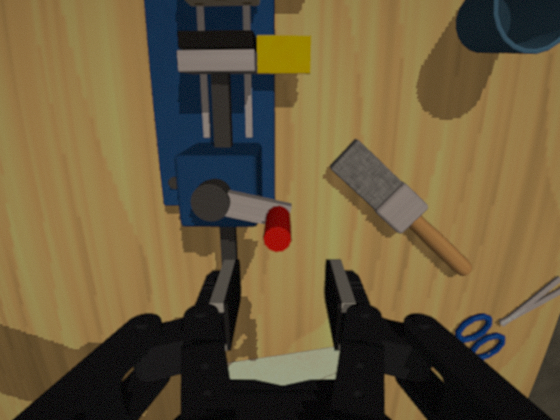

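Emit:
arm_command:
  commands:
    - [[-0.1, -0.15, 1], [0, 0, 0], 3]
    - [[0, 0, 2], [0, 0, 0], 3]
    - [[0, 0, 2], [0, 0, 0], 3]
    - [[0, 0, 1], [0, 0, 0], 3]
    - [[0, 0, 0], [0, 0, 0], 3]
    - [[0, 0, 0], [0, 0, 0], 3]

```text
time: 35.5
position: [586.6, -230.9, 137.6]
orientation: [-2.204, -2.235, -0.002]
force: [-0.5, 0.1, 0.2]
grip_width: 30.1
```

```bash
python3 -c "
from h import *
where([587,-240,121]);s=snap('wrist','w28.png');print(proj('wrist',[[587,-240,153]],s))
"
```

```text
t 35.5 pos [ 586.6 -230.9  137.6] turn needed [-0.001 -0.002  0.014] F [-0.5  0.1  0.2] w 30.1 q6 -0.45
shift cm (tool) [-0.92  0.03  1.66]
[[282.05390093 310.75020356]]
```

View pics/w28.png

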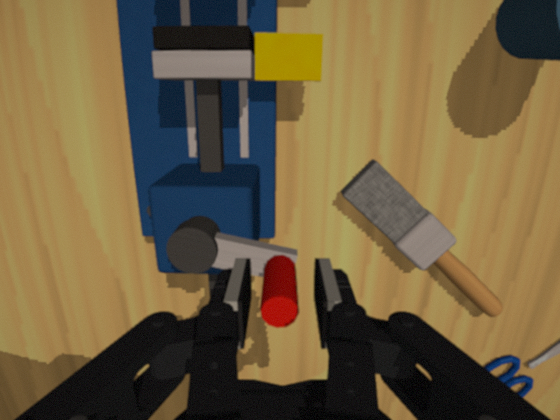

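Emit:
arm_command:
  commands:
    - [[-0.8, 0, 0.4], [0, 0, 0.013], 3]
    - [[0, 0, 0.6], [0, 0, 0], 3]
    - [[0, 0, 0.4], [0, 0, 0], 3]
    - [[0, 0, 0], [0, 0, 0], 3]

```text
time: 35.88
position: [588.2, -240.0, 126.4]
orientation: [2.219, 2.219, 0.005]
force: [-0.3, 0.6, 0.1]
grip_width: 30.2
```

```bash
python3 -c "
from h import *
where([587,-240,121])
"
```

```text
t 35.88 pos [ 588.2 -240.   126.4] turn needed [ 0.005  0.    -0.   ] F [-0.3  0.6  0.1] w 30.2 q6 -0.45
shift cm (tool) [-0.   -0.13  0.54]
```

Emit:
arm_command:
  commands:
    - [[0, -0.1, 0.5], [0.005, 0, 0], 3]
    - [[0, 0, 0], [0, 0, 0], 1.2]
    - [[0, 0, 0], [0, 0, 0], 1.2]
    - [[0, 0, 0], [0, 0, 0], 1.2]
    - [[0, 0, 0], [0, 0, 0], 1.2]

```text
time: 36.3
position: [585.6, -240.3, 121.4]
orientation: [-2.22, -2.218, 0.005]
force: [-1.0, 0.6, -1.2]
grip_width: 16.4
```

```bash
sed -i 's/AX=np.array(\[538,-231.5\])/AX=np.array([537.2,-231.5])/' h.py; python3 -c "
from h import *
where();circ2(-1,eff=.95)
"
```

```text
t 36.3 pos [ 585.6 -240.3  121.4] turn needed [-0.005 -0.    -0.001] F [-1.   0.6 -1.2] w 16.4 q6 -0.45
t 36.3 z 121.4 angle -0.179 r 49.2 F [-1.   0.6 -1.2] w 16.4
turn [-0.005 -0.    -0.001]
[[-2.3, -0.9, 0.1], [-1.5, -1.9, 0.0], [-0.5, -2.4, 0.0], [0.7, -2.4, 0.0], [1.7, -1.8, 0.0], [2.3, -0.8, 0.0], [2.5, 0.3, -0.0], [2.0, 1.4, -0.0], [1.2, 2.2, -0.0], [0.0, 2.5, -0.0], [-1.1, 2.2, -0.0]]
```

Emit:
arm_command:
  commands:
    - [[-2.3, -0.9, 0], [0, 0, 0], 1.2]
    - [[-1.5, -1.9, 0], [0, 0, 0], 1.2]
    - [[-0.5, -2.4, 0], [0, 0, 0], 1.2]
    - [[0.7, -2.4, 0], [0, 0, 0], 1.2]
    - [[1.7, -1.8, 0], [0, 0, 0], 1.2]
    - [[2.3, -0.8, 0], [0, 0, 0], 1.2]
    - [[2.5, 0.3, 0], [0, 0, 0], 1.2]
    - [[2.0, 1.4, 0], [0, 0, 0], 1.2]
    - [[1.2, 2.2, 0], [0, 0, 0], 1.2]
    - [[0, 2.5, 0], [0, 0, 0], 1.2]
    - [[-1.1, 2.2, 0], [0, 0, 0], 1.2]
    - [[0, 0, 0], [0, 0, 0], 1.2]

```text
time: 37.3
position: [570.2, -192.3, 121.4]
orientation: [2.215, 2.21, -0.008]
force: [-0.6, -7.9, 0.2]
grip_width: 16.0
```

```bash
python3 -c "
from h import *
circ2(-1,eff=.95)
snap('side','s30.png');a=cv2.imread('pics/s30.png')[190:390,190:370];cv2.imwrite('pics/s30b.png',cv2.resize(a,None,fx=3,fy=3,interpolation=2))
"
```

```text
t 37.3 z 121.4 angle 0.872 r 51.3 F [-0.6 -7.9  0.2] w 16.0
turn [ 0.005  0.013 -0.003]
[[-2.1, 1.4, 0.2], [-2.4, 0.4, 0.0], [-2.3, -0.8, 0.0], [-1.7, -1.8, 0.0], [-0.7, -2.4, -0.0], [0.4, -2.4, -0.0], [1.5, -2.0, -0.0], [2.2, -1.1, -0.0], [2.5, 0.1, -0.0], [2.2, 1.2, -0.0], [1.4, 2.1, -0.0]]
```

View pics/s30b.png

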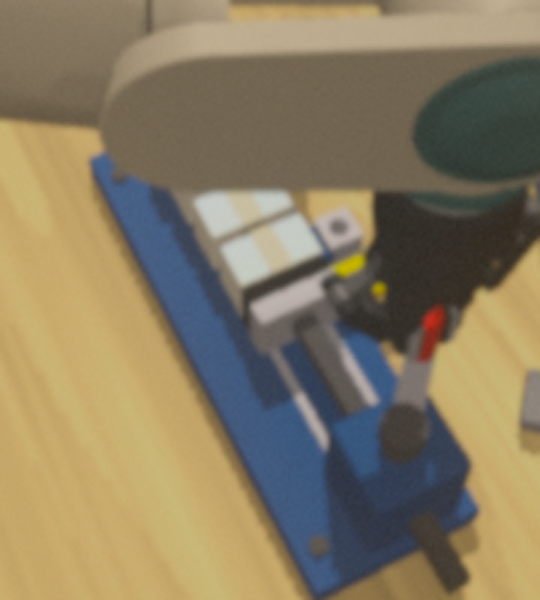

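Emit:
arm_command:
  commands:
    - [[-2.1, 1.4, 0], [0.005, 0.013, 0], 1.2]
    - [[-2.4, 0.4, 0], [0, 0, 0], 1.2]
    - [[-2.3, -0.8, 0], [0, 0, 0], 1.2]
    - [[-1.7, -1.8, 0], [0, 0, 0], 1.2]
    - [[-0.7, -2.4, 0], [0, 0, 0], 1.2]
    - [[0.4, -2.4, 0], [0, 0, 0], 1.2]
    - [[1.5, -2.0, 0], [0, 0, 0], 1.2]
    - [[0, 0, 0], [0, 0, 0], 1.2]

```text
time: 38.02
position: [497.0, -260.1, 121.6]
orientation: [-2.212, -2.228, -0.03]
force: [1.2, 6.8, -5.4]
grip_width: 16.4
```

```bash
python3 -c "
from h import *
circ2(-1,eff=.95,step=.3,n=6)
snap('scene','c31.png');a=cv2.imread('pics/c31.png')[150:290,140:320];cv2.imwrite('pics/c31b.png',cv2.resize(a,None,fx=4,fy=4,interpolation=2))
snap('side','s31.png');a=cv2.imread('pics/s31.png')[190:390,190:370];cv2.imwrite('pics/s31b.png',cv2.resize(a,None,fx=3,fy=3,interpolation=2))
"
```

```text
t 38.0 z 121.6 angle -2.523 r 49.3 F [ 1.2  6.8 -5.4] w 16.4
turn [ 0.012 -0.015  0.007]
[[1.3, -0.7, 0.2], [1.5, -0.3, 0.0], [1.5, 0.2, 0.0], [1.4, 0.6, 0.0], [1.2, 0.9, 0.0], [0.9, 1.2, 0.0]]
```

View pics/c31b.png

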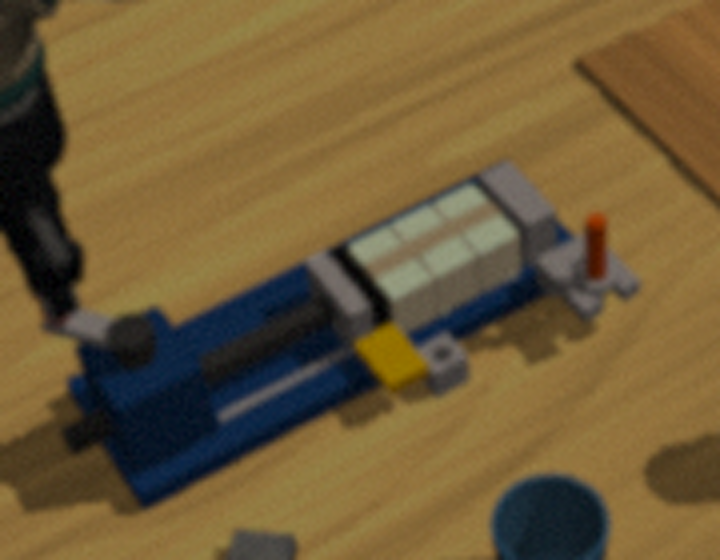

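View pics/s31b.png

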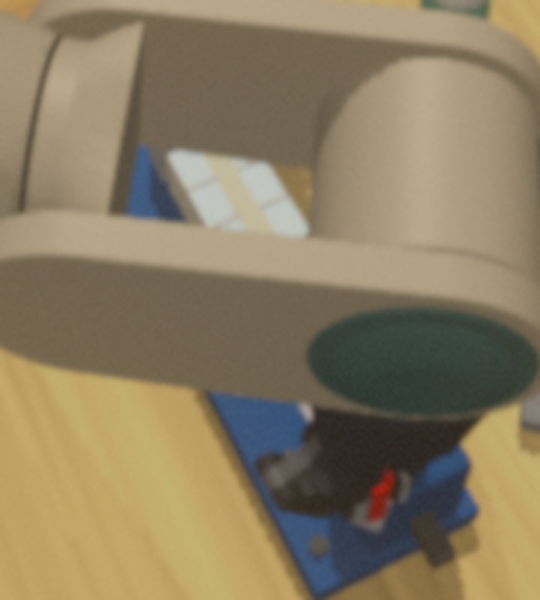

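Emit:
arm_command:
  commands:
    - [[1.3, -0.7, 0], [0.012, -0.015, 0.007], 1.2]
    - [[1.5, -0.3, 0], [0, 0, 0], 1.2]
    - [[1.5, 0.2, 0], [0, 0, 0], 1.2]
    - [[1.4, 0.6, 0], [0, 0, 0], 1.2]
    - [[0, 0, 0], [0, 0, 0], 1.2]

```text
time: 38.53
position: [492.2, -206.9, 121.6]
orientation: [2.226, 2.214, -0.02]
force: [5.6, 3.5, -3.8]
grip_width: 16.1
```

```bash
python3 -c "
from h import *
circ2(-1,eff=.95,step=.2,n=6)
print(manip.observe()['force'])
snap('scene','c32.png');a=cv2.imread('pics/c32.png')[180:260,200:320];cv2.imwrite('pics/c32b.png',cv2.resize(a,None,fx=6,fy=6,interpolation=2))
"
```

```text
t 38.5 z 121.6 angle 2.641 r 51.3 F [ 5.6  3.5 -3.8] w 16.1
turn [-0.008  0.01  -0.005]
[[0.8, 0.7, 0.1], [0.7, 0.7, -0.0], [0.6, 0.8, -0.0], [0.4, 0.9, -0.0], [0.2, 1.0, -0.0], [0.0, 1.0, -0.0]]
[ 5.57199191  3.45866921 -3.81592605]
```

View pics/c32b.png

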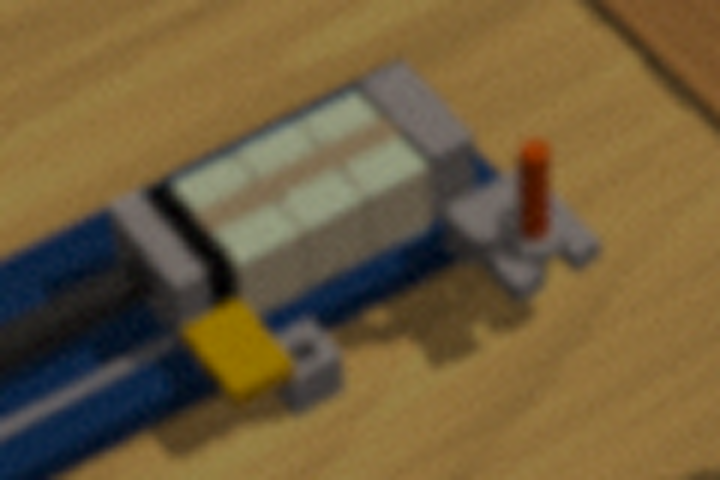

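Emit:
arm_command:
  commands:
    - [[0.8, 0.7, 0], [0, 0, 0], 1.2]
    - [[0.7, 0.7, 0], [0, 0, 0], 1.2]
    - [[0, 0, 0], [0, 0, 0], 1.2]

```text
time: 38.83
position: [503.1, -192.8, 121.6]
orientation: [-2.225, -2.209, 0.028]
force: [-0.0, 1.7, -0.9]
grip_width: 16.2
```

```bash
python3 -c "
from h import *
circ2(-1,eff=.95,step=.2,n=6)
snap('scene','c33.png');a=cv2.imread('pics/c33.png')[180:260,200:320];cv2.imwrite('pics/c33b.png',cv2.resize(a,None,fx=6,fy=6,interpolation=2))
"
```

```text
t 38.8 z 121.6 angle 2.293 r 51.6 F [-0.   1.7 -0.9] w 16.2
turn [-0.017  0.008 -0.007]
[[0.5, 0.9, 0.1], [0.4, 0.9, -0.0], [0.2, 1.0, -0.0], [0.1, 1.0, -0.0], [-0.1, 1.0, -0.0], [-0.3, 0.9, -0.0]]
```

View pics/c33b.png

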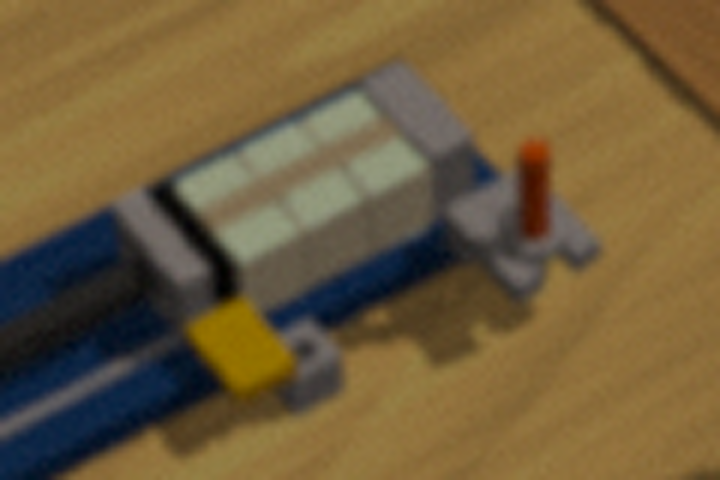

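Emit:
arm_command:
  commands:
    - [[0.5, 0.9, 0], [0, 0, 0], 1.2]
    - [[0, 0, 0], [0, 0, 0], 1.2]

```text
time: 39.05
position: [509.6, -187.8, 121.6]
orientation: [-2.22, -2.203, 0.032]
force: [-2.0, 2.3, 0.3]
grip_width: 16.6
```

```bash
python3 -c "
from h import *
circ2(-1,eff=.95,step=.2,n=3)
"
```

```text
t 39.0 z 121.6 angle 2.133 r 51.7 F [-2.   2.3  0.3] w 16.6
turn [-0.024  0.004 -0.008]
[[0.3, 1.0, 0.1], [0.3, 1.0, -0.0], [0.1, 1.0, -0.0]]
```

Emit:
arm_command:
  commands:
    - [[0, 0, 0], [0, 0, 0], 3]
    - [[0, 0, 0], [0, 0, 0], 3]
    - [[0, 0, 0], [0, 0, 0], 3]
    - [[0, 0, 0], [0, 0, 0], 3]
    - [[0, 0, -2], [-0.02, 0, 0], 3]
    - [[0, 0, -4], [0, 0, 0], 3]
    - [[0, 0, -4], [0, 0, 0], 3]
    - [[3, 2, -2], [0, 0, 0], 3]
    - [[3, 2, 0], [0, 0, 0], 3]
    - [[3, 0, 0], [0, 0, 0], 3]
    - [[0, 0, 0], [0, 0, 0], 3]
    - [[0, 0, 0], [0, 0, 0], 3]

```text
time: 40.05
position: [552.8, -99.4, 246.0]
orientation: [2.236, 2.201, -0.007]
force: [0.5, 0.1, -0.7]
grip_width: 29.9
```

```bash
python3 -c "
from h import *
where();snap('wrist','w40.png');snap('scene','c40.png')
a=cv2.imread('pics/c40.png')[180:260,200:320];cv2.imwrite('pics/c40b.png',cv2.resize(a,None,fx=6,fy=6,interpolation=2))
"
```

```text
t 40.05 pos [552.8 -99.4 246. ] turn needed [-0.     0.006 -0.015] F [ 0.5  0.1 -0.7] w 29.9 q6 -0.23
```

View pics/w40.png

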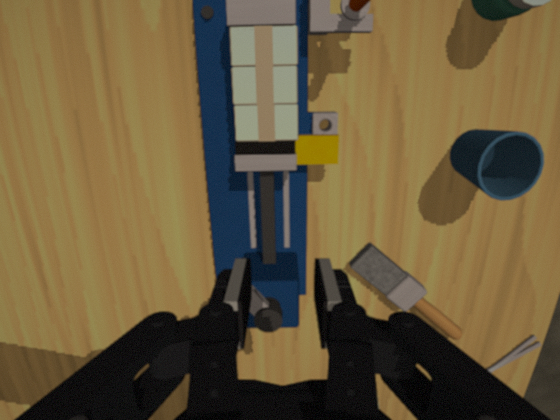

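View pics/c40b.png

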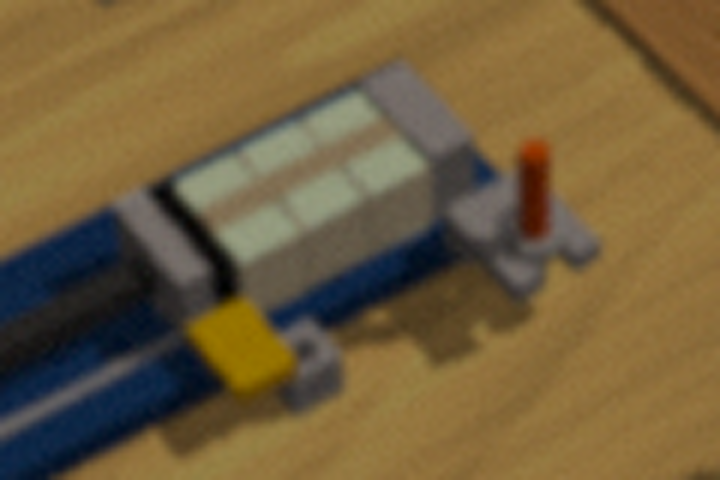

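```bash
python3 - <<'E'
import cv2,numpy as np
for n in('w40','w26','w1','w18'):
    a=cv2.imread(f'pics/{n}.png')
    cols={'w40':(242,260),'w26':(260,275),'w1':(200,215),'w18':(255,275)}[n]
    g=a[:,cols[0]:cols[1]].mean(1)
    d=np.abs(np.diff(g,axis=0)).sum(1)
    print(n,[(i,int(d[i])) for i in range(len(d)) if d[i]>25 and i<400])
a=cv2.imread('pics/w40.png');cv2.imwrite('pics/w40b.png',cv2.resize(a[0:200,190:370],None,fx=3,fy=3,interpolation=2))
E
```

```text
w40 [(23, 68), (24, 47), (25, 77), (26, 88), (64, 56), (66, 65), (67, 29), (102, 36), (103, 38), (104, 25), (105, 49), (139, 76), (140, 128), (141, 115), (142, 42), (152, 27), (153, 120), (154, 120), (155, 40), (169, 38), (170, 100), (171, 72), (190, 28), (326, 37), (327, 58), (328, 44), (377, 26), (378, 86), (379, 117), (380, 62)]
w26 [(13, 52), (14, 85), (15, 55), (27, 30), (28, 82), (29, 79), (30, 26), (59, 25), (60, 87), (61, 99), (62, 34), (70, 47), (71, 104), (72, 95), (73, 51), (111, 56), (112, 92), (113, 87), (114, 43), (118, 38), (119, 94), (120, 99), (121, 42), (156, 26), (157, 83), (158, 115), (159, 56), (163, 56), (164, 68), (165, 68), (166, 52), (199, 59), (200, 118), (201, 97), (212, 28), (213, 52), (214, 39), (238, 42), (239, 72), (240, 93), (241, 71), (254, 35), (255, 83), (256, 70), (366, 35), (367, 47), (368, 30), (378, 34), (380, 44), (381, 84), (382, 84), (383, 54)]
w1 [(56, 31), (57, 72), (58, 78), (59, 31), (74, 82), (75, 93), (76, 25), (100, 33), (101, 93), (102, 80), (130, 33), (132, 37), (133, 73), (134, 61), (149, 54), (150, 116), (151, 97), (152, 42), (165, 29), (166, 88), (167, 83), (187, 36), (262, 29), (361, 27)]
w18 [(106, 52), (107, 85), (108, 70), (132, 28), (133, 42), (140, 39), (141, 72), (142, 30), (175, 54), (176, 99), (177, 42), (182, 39), (183, 63), (184, 27), (186, 55), (187, 47), (228, 73), (229, 102), (230, 73), (245, 29), (315, 69), (316, 69), (355, 39), (356, 52), (357, 38), (358, 28), (371, 38), (372, 25), (379, 32), (380, 46), (381, 26)]
```

View pics/w40b.png

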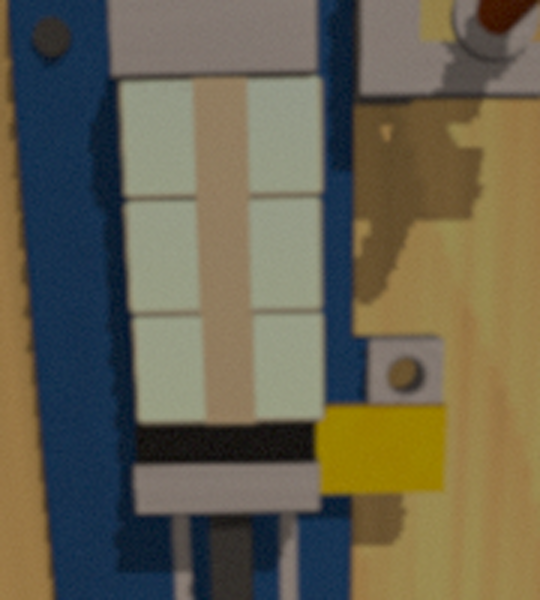

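```bash
python3 - <<'E'
from h import *
S={'w1':dict(position=[602.3,-35.6,263.0],orientation=[-2.237,-2.2,.007]),'w26':dict(position=[537.2,-67.5,222],orientation=[2.219,2.218,0]),'w40':manip.observe()}
R={'w1':(207,[101.7,150.7,166.8]),'w26':(267,[61,240,255.6]),'w40':(251,[25.0,154,170.7])}
for k in S:
    c,r=R[k]
    y=ray('wrist',[[c,q] for q in r],65,S[k])[:,1]
    print(k,y.round(1),'face-steelfront',(y[0]-y[1]).round(1),'face-back',(y[0]-y[2]).round(1))
s=S['w40']; print(ray('wrist',[[251,140.8],[251,26.5]],62,s))
E
```

```text
w1 [ 39.4  -8.6 -25.2] face-steelfront 48.0 face-back 64.6
w26 [  39.6 -122.1 -139.1] face-steelfront 161.7 face-back 178.7
w40 [ 38.4 -75.1 -91.6] face-steelfront 113.5 face-back 129.9
[[523.59311815 -62.89066893  62.        ]
 [527.79553759  37.66080467  62.        ]]
```

Grip estimate is about 2 mm of pad squeeze, which probably passes but isn't "firm" (3 mm). I'll take the knob again and add about 1.5 mm.

Emit:
arm_command:
  commands:
    - [[-4, -1.8, 0.5], [0, 0, -0.015], 3]
    - [[-4, -1.8, 1], [0, 0, 0], 3]
    - [[-0.5, -0.5, 2], [0, 0, 0], 3]
    - [[0, 0, 2], [0, 0, 0], 3]
    - [[0, 0, 0], [0, 0, 0], 3]
    - [[0, 0, 0], [0, 0, 0], 3]

```text
time: 40.65
position: [507.6, -191.8, 188.8]
orientation: [2.226, 2.211, -0.009]
force: [0.6, -0.0, 1.4]
grip_width: 29.7
```

```bash
python3 -c "
from h import *
where([510,-188,121]);s=snap('wrist','w41.png');print(proj('wrist',[[510,-188,153]],s))
"
```

```text
t 40.65 pos [ 507.6 -191.8  188.8] turn needed [-0.002  0.007 -0.007] F [ 0.6 -0.   1.4] w 29.7 q6 -0.42
shift cm (tool) [0.43 0.25 6.78]
[[285.7468311  236.88590583]]
```

View pics/w41.png

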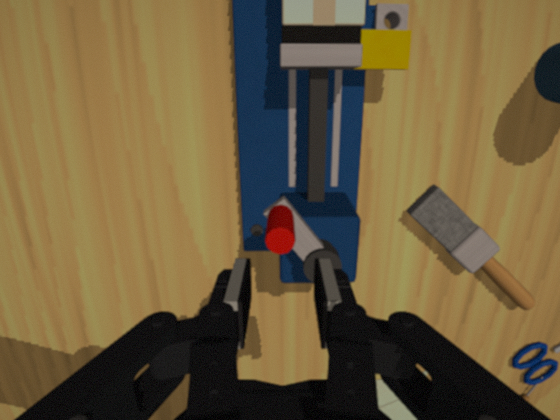

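Emit:
arm_command:
  commands:
    - [[0, 0, 1], [0, 0.005, -0.007], 3]
    - [[0, 0, 2], [0, 0, 0], 3]
    - [[0, 0, 1.5], [0, 0, 0], 3]
    - [[0, 0, 0], [0, 0, 0], 3]
    - [[0, 0, 0], [0, 0, 0], 3]

```text
time: 41.12
position: [510.3, -191.8, 146.1]
orientation: [2.212, 2.221, 0.002]
force: [-0.3, 0.3, 1.5]
grip_width: 29.9
```

```bash
python3 -c "
from h import *
where([507,-190.5,121]);s=snap('wrist','w42.png');print(proj('wrist',[[507,-190.5,153]],s))
"
```

```text
t 41.12 pos [ 510.3 -191.8  146.1] turn needed [0.005 0.004 0.004] F [-0.3  0.3  1.5] w 29.9 q6 -0.43
shift cm (tool) [ 0.14 -0.34  2.51]
[[274.41467004 280.6660626 ]]
```

View pics/w42.png

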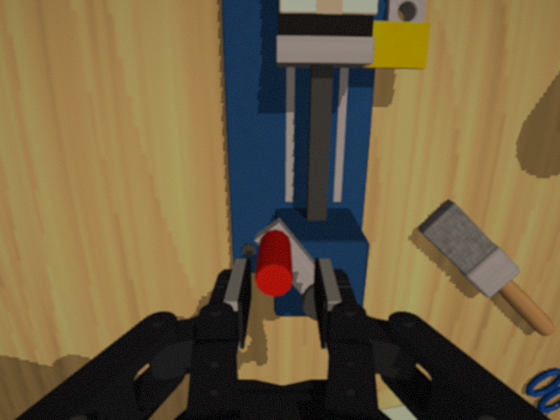

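Prediction (507, −190.5) matches the knob's top at (274, 280). Descend and close.

Emit:
arm_command:
  commands:
    - [[0.15, -0.35, 0.8], [0.005, 0.004, 0.004], 3]
    - [[0, 0, 1], [0, 0, 0], 3]
    - [[0, 0, 0.5], [0, 0, 0], 3]
    - [[0, 0, 0], [0, 0, 0], 3]

```text
time: 41.5
position: [508.0, -190.3, 124.1]
orientation: [2.218, 2.22, 0.004]
force: [-0.2, -0.1, -0.5]
grip_width: 30.1
```

```bash
python3 -c "
from h import *
where([507,-190.5,121])
"
```

```text
t 41.5 pos [ 508.  -190.3  124.1] turn needed [0.005 0.001 0.001] F [-0.2 -0.1 -0.5] w 30.1 q6 -0.43
shift cm (tool) [-0.02 -0.1   0.31]
```

Emit:
arm_command:
  commands:
    - [[0, -0.1, 0.3], [0.005, 0, 0], 3]
    - [[0, 0, 0], [0, 0, 0], 1.2]
    - [[0, 0, 0], [0, 0, 0], 1.2]
    - [[0, 0, 0], [0, 0, 0], 1.2]
    - [[0, 0, 0], [0, 0, 0], 1.2]

```text
time: 41.92
position: [506.5, -190.2, 121.0]
orientation: [-2.22, -2.222, 0.003]
force: [-0.6, -0.3, -1.0]
grip_width: 16.3
```

```bash
python3 -c "
from h import *
circ2(-1,eff=.95,step=.2,n=3)
"
```

```text
t 41.9 z 121.0 angle 2.21 r 51.5 F [-0.6 -0.3 -1. ] w 16.3
turn [-0.002  0.001  0.001]
[[0.4, 0.9, 0.1], [0.3, 0.9, -0.0], [0.2, 1.0, -0.0]]
```

Emit:
arm_command:
  commands:
    - [[0.4, 0.9, 0], [0, 0, 0], 1.2]
    - [[0.3, 0.9, 0], [0, 0, 0], 1.2]
    - [[0, 0, 0], [0, 0, 0], 1.2]
    - [[0, 0, 0], [0, 0, 0], 1.2]

```text
time: 42.25
position: [521.9, -182.2, 121.0]
orientation: [-2.215, -2.215, 0.01]
force: [-4.3, 0.2, -0.5]
grip_width: 16.5
```

```bash
python3 -c "
from h import *
circ2(-1,eff=.95,step=.2,n=3)
"
```

```text
t 42.2 z 121.0 angle 1.871 r 51.6 F [-4.3  0.2 -0.5] w 16.5
turn [-0.011 -0.002 -0.   ]
[[0.0, 1.0, 0.1], [0.0, 1.0, -0.0], [-0.2, 1.0, -0.0]]
```

Emit:
arm_command:
  commands:
    - [[0, 0, 0], [0, 0, 0], 3]
    - [[0, 0, 0], [0, 0, 0], 3]
    - [[0, 0, 0], [0, 0, 0], 3]
    - [[0, 0, 0], [0, 0, 0], 3]
    - [[0, 0, -2], [-0.01, 0, 0], 3]
    - [[0, 0, -4], [0, 0, 0], 3]
    - [[0, 0, -4], [0, 0, 0], 3]
    - [[3, 2, -2], [0, 0, 0], 3]
    - [[4, 1, 0], [0, 0, 0], 3]
    - [[4, 0, 0], [0, 0, 0], 3]
    - [[0, 0, 0], [0, 0, 0], 3]
    - [[0, 0, 0], [0, 0, 0], 3]

```text
time: 43.25
position: [552.9, -70.2, 248.0]
orientation: [2.227, 2.214, 0.009]
force: [0.4, -0.4, 0.0]
grip_width: 30.4
```

```bash
python3 -c "
from h import *
where();snap('wrist','w43.png');snap('scene','c43.png')
a=cv2.imread('pics/w43.png')[0:230,180:420];b=cv2.imread('pics/c43.png')[170:290,150:310]
cv2.imwrite('pics/wc43.png',np.vstack([cv2.resize(a,(700,300*1),interpolation=2)[:300],cv2.resize(b,(400,300),interpolation=2).copy() if 0 else cv2.copyMakeBorder(cv2.resize(b,(400,300),interpolation=2),0,0,0,300,0)]))
"
```

```text
t 43.25 pos [552.9 -70.2 248. ] turn needed [ 0.005 -0.003 -0.006] F [ 0.4 -0.4  0. ] w 30.4 q6 -0.19
```

View pics/w43.png

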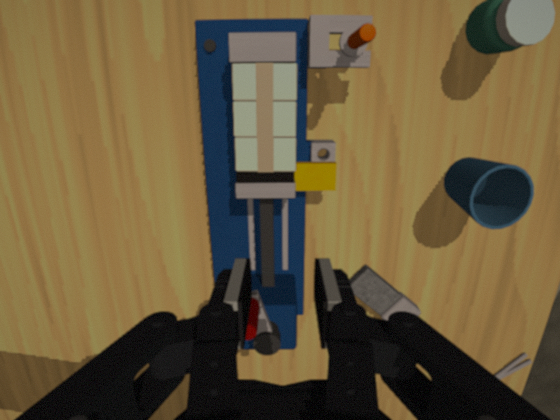

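View pics/c43.png

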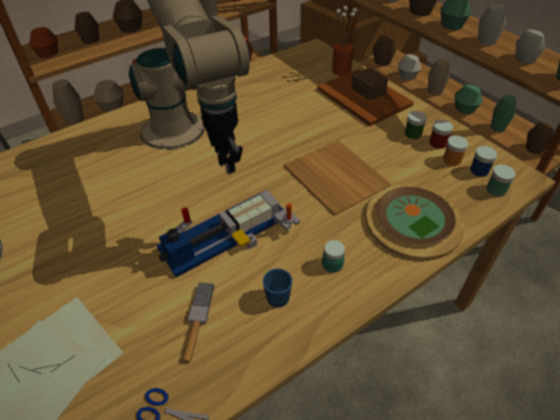

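```bash
python3 - <<'E'
from h import *
s=manip.observe()
print('collar',ray('wrist',[[350,47]],51,s),'top',ray('wrist',[[367,33]],105,s))
print('rows',ray('wrist',[[245,61],[245,172],[245,183],[245,197.5]],[65,62,65,65],s)[:,1].round(1))
snap('side','s43.png');a=cv2.imread('pics/s43.png')[190:390,200:370];cv2.imwrite('pics/s43b.png',cv2.resize(a,None,fx=3,fy=3,interpolation=2))
E
```

```text
collar [[618.05890064  52.3573691   51.        ]] top [[620.56441868  56.46131795 105.        ]]
rows [ 39.2 -63.7 -74.2 -89.3]
```

View pics/s43b.png

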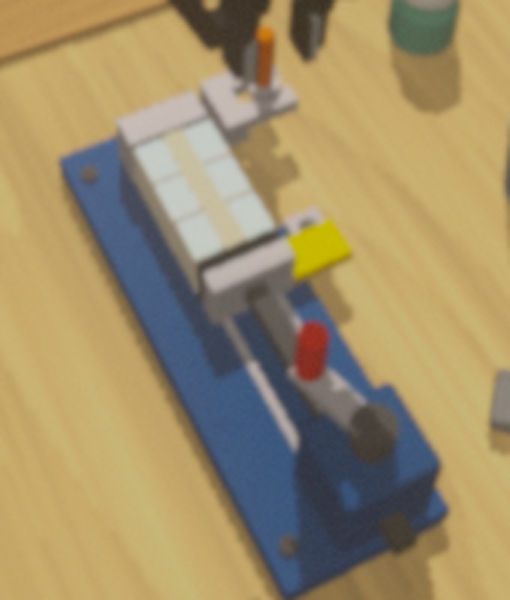

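```bash
python3 -c "
from h import *
print(manip.sign_off())"
```

```text
the job is handed in; nothing more can be done
None
```

The job is done and handed in at about 43 s; no verdict was reported. The stop pin hangs in the notch, and all three plaster sections in this run stand gripped between the jaws.

- **Pin:** I drew it straight out and let go of it in the slot. In the last pictures it stands upright with its collar on the prongs, its top within about 2 mm of where I placed it. One wrist-camera reading of the collar came out about 5 mm off across the slot. I put that down to a poor pixel reading, because only part of the collar was visible and the slot leaves just 3 mm of play.
- **Sections:** I cranked the jaw back to a gap of about 148 mm. I then set the sections in square, centred and upright, with their broad faces towards the jaws.
- **Grip:** At first I stopped with only about 2 mm of pad squeeze, so I took the knob again and closed it further. The last check gave a gap of about 98.5 mm against 102 mm of plaster. That is about 3.5 mm of squeeze, or roughly 28 N. My first reading of the starting gap was about 3 mm lower than a later one (32 mm against 35 mm), so the true squeeze could be up to about 6 mm, the pad's limit.
- **Rest of the bench:** The jar, cup and brush look untouched, the board is empty, and the gripper is clear of everything.

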